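Take the bathroom stack apart and put each thing back on its place

TASK

Somebody piled the nail clipper, the jar, the medicine bottle and the blue case on one another; take the pile apart from the top down, one thing at a time. First lay the nail clipper flat in the front compartment of the open clear drawer, then set the green-lidded glass jar down gently, upright and wholly on the round green mat and stand the orange bottle upright and wholly on the round orange mat, and last lay the blue case, blue lid up, wholly on the rectangular blue mat and lined up with it. Keep the jar and the bottle upright throughout, and leave the grey spacer and the white funnel where they are.

Things in the scene. Friction and masses are not known exactly. Their poses are not given: they have to be found in the camera images.
- clipper: folded steel nail clipper, a flat bar 56 x 12 x 10 mm (x, y, z) over all, its lever up, 40 g. Origin: centre of its underside; x along its length, z up. At the start it lies flat on top of the jar or of the bottle, at any angle
- jar: small round closed glass jar of white cream with a green silicone lid; 45 mm high, body 45 mm and lid (upper 12 mm) 46 mm in diameter, 120 g. Origin: centre of its underside; z up. At the start it stands on one end of the case, beside the bottle (centres 68 mm apart)
- bottle: small round closed orange plastic medicine bottle with a pale band and a white cap; 45 mm high, body 45 mm, cap (upper 14 mm) 41 mm in diameter, 80 g. Origin: centre of its underside; z up. At the start it stands on the other end of the case
- case: closed flat box, white with a blue lid (upper 15 mm) crossed by a thin white band near each end, 130 x 62 x 36 mm (x, y, z), about 240 g, does not open. Origin: centre of its underside; x along its length, z up. At the start it lies on the ledge; the jar and the bottle stand on its flat top, on its long middle line, 34 mm either side of its centre
- jar_mat: round green mat, 74 mm in diameter, 3 mm thick, fixed. Origin: centre of its underside, on the ledge. The jar's place
- bottle_mat: round orange mat, 74 mm in diameter, 3 mm thick, fixed. Origin: centre of its underside, on the ledge. The bottle's place
- case_mat: rectangular blue mat, 155 x 90 x 3 mm (x, y, z), fixed. Origin: centre of its underside, on the ledge; x along its length. The case's place (either way round)
- drawer_in (a point): floor centre of the front compartment of a clear drawer, open towards the robot from its clear casing (42 mm high). Compartment: open above, 100 x 132 mm inside (x, y; x points into the casing, z up), floor white, 7 mm above the ledge, clear walls 24 mm above the floor, a 12 mm pull on the front. The drawer slides along x under about 3 N and stays where left
- spacer: bystander: grey inhaler spacer, a lying tube 135 mm long and 52 mm high with a mouthpiece at +x. Origin: under its middle, on the ledge. Leave alone
- funnel: bystander: white plastic funnel standing mouth down, 80 mm in diameter, 72 mm high. Origin: centre of its underside. Leave alone
There are look-alikes about, which are no part of the job. There is more than one size of the clipper; the one meant has the size given above.

How it is judged:
On the way, in this order (a step that is already met when the one before it is completed fails the run):
1. the nail clipper lies flat in the drawer's front compartment (x of clipper in the frame of drawer_in between -0.048 and 0.048 m and y of clipper in the frame of drawer_in between -0.063 and 0.063 m and z of clipper in the frame of drawer_in between -0.004 and 0.013 m and angle between the z axis of clipper and the z axis of drawer_in, either way round below 0.25 rad), for 0.2 s.
2. the jar stands on the green mat and the bottle on the orange mat (horizontal distance between jar and jar_mat below 0.015 m and z of jar in the frame of jar_mat below 0.007 m and angle between each of jar, bottle's own z axis and vertical below 0.15 rad and horizontal distance between bottle and bottle_mat below 0.015 m and z of bottle in the frame of bottle_mat below 0.007 m), for 0.2 s.
3. the case lies on the blue mat, lined up with it (x of case in the frame of case_mat between -0.015 and 0.015 m and y of case in the frame of case_mat between -0.015 and 0.015 m and angle between the x axis of case and the x axis of case_mat, either way round below 0.25 rad and z of case in the frame of case_mat below 0.007 m and angle between case's own z axis and vertical below 0.15 rad), for 0.2 s.
At the end, for the whole second after the job is handed in: Clipper flat on the floor of the drawer's front compartment; jar upright within 15 mm of the green mat's centre, bottle likewise on the orange mat; case lid up, within 15 mm (along and across) of the blue mat's centre and 0.25 rad of its direction, either way round; all released, at rest (all of step 1 and all of step 2 and all of step 3 and linear speed of each of clipper, jar, bottle, case below 0.02 m/s); the robot touches nothing.
It fails at once if the case is shifted more than 30 mm with the jar or the bottle still on it (distance of case from where it was at the start of the episode above 0.03 m and contact force between any of jar, bottle and case above 0.05 N).
It fails at once if the jar or the bottle is carried off (30 mm or more) with the clipper on it ((distance of jar from where it was at the start of the episode above 0.03 m and contact force between clipper and jar above 0.05 N) or (distance of bottle from where it was at the start of the episode above 0.03 m and contact force between clipper and bottle above 0.05 N)).
It fails at once if the jar or the bottle is tipped by more than 0.6 rad (angle between any of jar, bottle's own z axis and vertical above 0.6 rad).
It fails at once if the glass jar hits its mat with more than 40 N (contact force between jar and jar_mat above 40 N).
It fails at once if the spacer or the funnel is moved more than 30 mm or tipped over (distance of any of spacer, funnel from where it was at the start of the episode above 0.03 m or angle between any of spacer, funnel's own z axis and vertical above 0.5 rad).
It also fails if it takes over 115 s, if anything falls off the work surface, if the arm or the gripper's body presses on something with over 40 N, if the wrist force passes 120 N, or if a joint passes its speed limit or range.

ROBOT

A 6-joint arm with a two-finger parallel gripper is mounted at the origin on the work surface. World frame = base frame: x ahead of the robot, y to its left, z up, the work surface at z = 0. Lengths are in m, angles in rad, forces in N, time in s.
With the tool pointing down it reaches from about 0.35 to 0.975 m from the base axis. Payload 17.4 kg.
Tool frame: the origin (TCP) lies on the centre line of the jaws, within the pads' length; the fingertips stand 8 mm ahead of it and the grasp point (between the pads) lies 11 mm behind it (tcp_to_tips is the distance from the TCP to the fingertips, in m); x points along the fingers, z is the direction in which the jaws open and shut, and the axes are right-handed (so a half turn about x gives the same grasp; the last joint's range is limited). The gripper opens to 85 mm and grips with 20 to 120 N. Pads are 22 mm wide; open, the fingers measure 114 mm over their backs; the gripper's body (76 mm by 85 mm) begins 54 mm behind the grasp point. The pads swing forward as they close: fully open they stand 13 mm farther back than shut.
Start: joints at [-1.292, 0.116, 1.442, -0, 1.584, -0.038], TCP at [0.21, -0.641, 0.209] pointing down, gripper open.
Joint ranges: [-2.83, 2.83], [-0.83, 2.19], [0.07, 2.5], [-1.14, 4.28], [0.01, 3], [-2.97, 2.97]. Speed limits (rad/s): [1.89, 1.89, 2.22, 3.14, 3.14, 3.14].

INTERFACE

Orientations are given as a unit quaternion [x, y, z, w].
In Python, from cell import state, grab_frame, sign_off, search_frame, outline_of, tcp_to_tips gives the robot as it stands. The module is installed in compiled form; this text tells all that it offers.
- The arm moves only by the shell command python3 -m crank 'ROWS' [FORCE]. ROWS is JSON, a list that holds one entry, the list of rows, each a list of 5 numbers: the gripper command: -1 is shut, 1 is fully open, values between are in proportion, then the shift along the tool's x, y, z scaled (see below), then the turn about the tool's x scaled (see below). A call has 1 to 8 rows; each row shifts and turns the commanded pose from where the row before left it, along the tool's axes as they then stand; what a row does not reach is not made up. The controller multiplies each number of a shift by 20 mm and each number of a turn by 0.1 rad. A row lasts 1/10 s, in which the tool goes at most 50 mm and 8.59 degrees, less where a joint would pass 70% of its speed; a pose out of reach is approached as far as the arm can. A call with a number of a shift or a turn outside -1 to 1 is refused whole. A call with a gripper value outside its range is refused whole. The fingers move at their own pace and stop on an object; FORCE is the grip in N (left out, the last holds). Time passes only in rows, so rows that do not move let the fingers close. It gives the time, the measured TCP pose, the force and the opening at its end, in the units of the state.
- state(): the state, without advancing time (a new reading comes with each control period).
- grab_frame(name): name is "scene" or "side" or "wrist"; returns a dict with "pixels" (400x640x3 uint8, red, green, blue), "range_z" (400x640 float32, m along the optical axis (not along the pixel's ray), 0 where there is no reading), "fx", "fy", "cx", "cy" (pixels), "T" (4x4, takes a point from camera to world coordinates). Camera axes: x right, y up, looking along -z (the intrinsics and any distortion apply to the point x, -y, -z); pixel columns grow to the right and rows downward; lengths in m; the calibration is good to about 2 mm. A picture is of the moment at which its call begins.
- sign_off(): hands the job in, once; it reports no verdict.
Trained networks look in a picture, given as the dict that the camera call returned (one of the last four; its "shot" number tells which), for a name from the list of things; names that differ only in an ending like _2 or _b are one class to them, and where a whole thing is asked for, a point or a joint stands for the part that bears it (a point fixed in the world has none). Each returns a list of dicts, best first, with "score" (0 to 1); they miss things now and then, are a little off and sometimes report something else, mostly with a low value. They report only what shows in the picture. A call takes as long as a camera call. They do not tell look-alikes from the thing itself.
- search_frame(picture, target): "xyz" ([x, y, z] in m, in world coordinates, good to about 4 mm: the middle of the surface that is visible of it).
- outline_of(picture, target): "pixels" (400x640 bool, what is visible of it).
The state is a dict: "clock": time; "qpos": joint angles; "qd": joint speeds; "tau": joint torques, N m; "eef_pos": TCP position; "tcp_rot": TCP orientation; "wrist_force": force on the tool from outside, world axes, zero at the start; "ft_torque": the same for the moment, N m; "grip_width": finger opening in m.
Only numpy, scipy, OpenCV 4.12 (cv2) and the standard library are available. Lean on these libraries where they do the work, as an engineer would, in place of code of your own. Each camera call takes 0.05 s, during which the arm holds its last target.

## Working session

There is one attempt and no reset: what is moved stays moved. The work goes in short steps, Python scripts to look and compute and a shell command to move; the robot and the scene stay as the last step left them, time stands still between calls to the robot, and variables do not carry over. Pictures are saved under pics/ and viewed, and the job is handed in when it is done.

```bash
mkdir -p pics
python3 - <<'E'
from cell import *
import cv2
s=state(); print(s); print(tcp_to_tips)
for n in ("scene","side","wrist"):
    f=grab_frame(n); cv2.imwrite(f"pics/{n}0.png",f["pixels"][:,:,::-1]); print(n,f["T"].round(3).tolist(),f["fx"])
E
```

```text
{'clock': 0.0, 'qpos': array([-1.29177499e+00,  1.16455616e-01,  1.44227549e+00,  7.44232203e-06,
        1.58399145e+00, -3.77946803e-02]), 'qd': array([-0.00063607, -0.00087018,  0.0008968 , -0.00023934,  0.00122207,
        0.00156038]), 'tau': array([-3.29000766e-03, -7.31996155e+01, -6.32495785e+01, -2.53695080e-04,
        6.21243613e-03,  5.24164000e-05]), 'eef_pos': array([ 0.2102278 , -0.64119612,  0.20817631]), 'tcp_rot': array([ 0.41511507,  0.57292572, -0.41461806,  0.57230015]), 'wrist_force': array([0.52143054, 0.35206035, 0.4032651 ]), 'ft_torque': array([-0.0368946 ,  0.01873221, -0.02248417]), 'grip_width': 0.08524203840647256}
0.008
scene [[-0.126, -0.748, 0.652, 1.198], [0.992, -0.097, 0.081, 0.089], [0.003, 0.657, 0.754, 0.841], [0.0, 0.0, 0.0, 1.0]] 487.2386101445149
side [[-0.863, 0.325, -0.387, 0.213], [-0.505, -0.521, 0.688, 0.631], [0.022, 0.789, 0.614, 0.624], [0.0, 0.0, 0.0, 1.0]] 390.09626317477216
wrist [[0.311, 0.913, 0.262, 0.277], [-0.95, 0.299, 0.085, -0.62], [-0.001, -0.276, 0.961, 0.374], [0.0, 0.0, 0.0, 1.0]] 342.9212301775472
```

View pics/scene0.png

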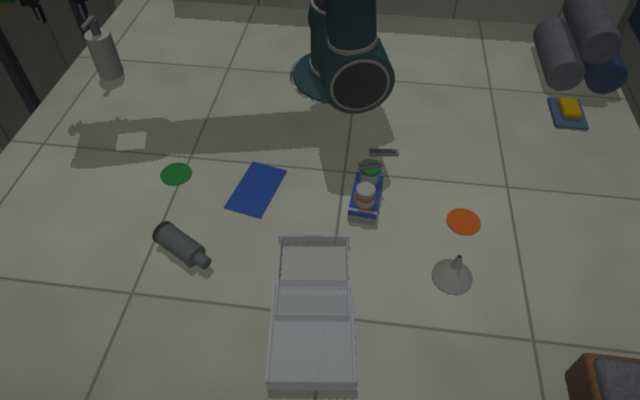

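View pics/side0.png

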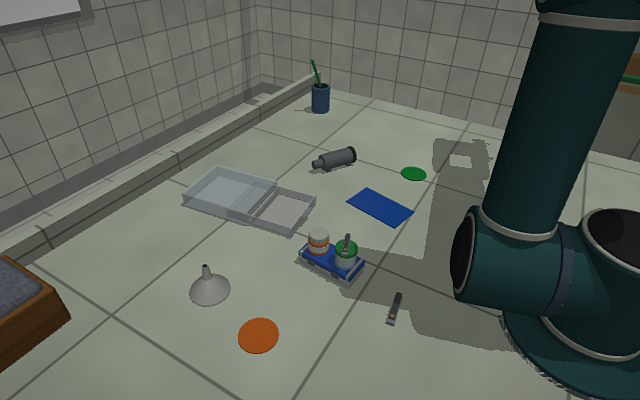

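View pics/wrist0.png

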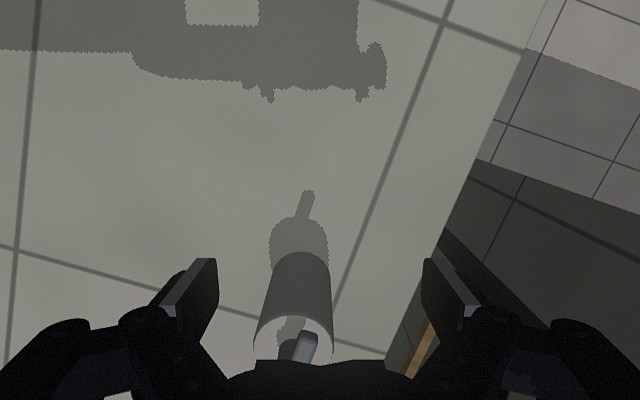

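The scene view shows the pile at about (367,185): the case, the bottle at (365,192), and the jar at (370,167) with a clipper on top. A second clipper lies on the ledge at (383,152). The mats are green (176,174), blue (256,190) and orange (463,221). The drawer is at (313,262), the spacer at (182,245) and the funnel at (452,275). The soap dispenser and other items are further away.

```bash
cat > h.py <<'E'
from cell import *
import cv2, numpy as np
def cloud(f):
    z=f["range_z"]; v,u=np.mgrid[:400,:640]
    p=np.stack([(u-f["cx"])/f["fx"]*z,-(v-f["cy"])/f["fy"]*z,-z],-1)
    T=np.array(f["T"]); w=p@T[:3,:3].T+T[:3,3]; w[z==0]=np.nan
    return w
def rect(P):
    (c,s,a)=cv2.minAreaRect((P[:,:2]*1000).astype(np.float32)); 
    if s[0]<s[1]: s=s[::-1]; a+=90
    return np.round(c,1),np.round(s,1),round((a+90)%180-90,1)
E
python3 - <<'E'
from h import *
for n in ("scene","side"):
    f=grab_frame(n); w=cloud(f)
    print(n,[k for k in f if k not in("pixels","range_z","T")])
    for t in ["clipper","jar","bottle","case","jar_mat","bottle_mat","case_mat","drawer_in","spacer","funnel"]:
        r=search_frame(f,t)
        print(t,[(np.round(d["xyz"],3).tolist(),round(d["score"],2)) for d in r[:3]])
        for d in outline_of(f,t)[:2]:
            P=w[d["pixels"]]; P=P[~np.isnan(P[:,0])]
            if len(P)>5: print("   ",round(d["score"],2),len(P),rect(P),"z",np.percentile(P[:,2],[5,50,95]).round(3), 'mid',(P.min(0)+P.max(0)).round(4)[:2]/2)
E
```

```text
scene ['fx', 'fy', 'cx', 'cy', 'shot']
clipper [([0.323, 0.14, 0.011], 0.69), ([0.445, 0.108, 0.089], 0.53)]
    0.61 168 (array([408.7, 109.5]), array([97.9, 54.1]), 0.6) z [0.083 0.09  0.095] mid [0.409  0.1094]
    0.56 1358 (array([ 667. , -250.9]), array([135.9,  47.7]), 61.1) z [0.026 0.046 0.053] mid [ 0.6634 -0.2531]
jar [([0.458, 0.115, 0.074], 0.89)]
    0.91 323 (array([431.7, 114.5]), array([115.9,  42.4]), -19.3) z [0.045 0.074 0.084] mid [0.4349  0.11165]
bottle [([0.526, 0.105, 0.073], 0.94)]
    0.56 504 (array([511.2, 103.2]), array([44.7, 43.8]), 17.6) z [0.045 0.077 0.085] mid [0.51155 0.1033 ]
case [([0.532, 0.108, 0.037], 0.9)]
    0.86 827 (array([463.2, 106.1]), array([159.2,  68. ]), -4.1) z [0.005 0.036 0.041] mid [0.4624  0.10675]
jar_mat [([0.45, -0.347, 0.003], 0.89)]
    0.72 558 (array([ 447.2, -343.5]), array([73.4, 72.4]), 52.7) z [0.002 0.005 0.007] mid [ 0.4478 -0.3432]
bottle_mat [([0.527, 0.104, 0.073], 0.74), ([0.507, 0.324, 0.003], 0.71), ([0.534, 0.106, 0.035], 0.52)]
    0.65 708 (array([505.6, 322.6]), array([74.9, 72.3]), -15.4) z [0.002 0.00
[... 1946 characters left out ...]
[ 0.4694  -0.14795]
    0.45 1247 (array([467.6, 107.6]), array([128.3,  98.1]), -22.7) z [0.007 0.034 0.039] mid [0.4741  0.09035]
drawer_in [([0.662, 0.008, 0.006], 0.66)]
    0.59 2252 (array([669.4,  -6.7]), array([185.5, 150.8]), -84.3) z [0.007 0.011 0.033] mid [ 0.66935 -0.00625]
spacer [([0.65, -0.242, 0.035], 0.84)]
    0.85 697 (array([ 690.6, -267.6]), array([137.1, 114.2]), 58.3) z [0.012 0.038 0.051] mid [ 0.6703  -0.27205]
funnel [([0.638, 0.3, 0.02], 0.82)]
    0.66 1167 (array([652.3, 280.1]), array([98.1, 82.1]), -79.3) z [0.004 0.021 0.062] mid [0.6557  0.28415]
    0.53 2306 (array([669.1,  -6.1]), array([181.7, 152.1]), -85.4) z [0.007 0.011 0.033] mid [ 0.66935 -0.00545]
```

```bash
cat > m.py <<'E'
from h import *
fs={n:grab_frame(n) for n in("scene","side")}
def circ(P): # bounding circle
    c,r=cv2.minEnclosingCircle((P*1000).astype(np.float32)); return np.round(c,1),round(r,1)
for n,f in fs.items():
    w=cloud(f); px=f["pixels"].astype(int); x,y,z=w[...,0],w[...,1],w[...,2]
    R,G,B=px[...,0],px[...,1],px[...,2]
    reg=(abs(x-.46)<.12)&(abs(y-.1)<.12)
    print(n)
    m=reg&(z>.0865); print(" clip",m.sum(),rect(w[m]),z[m].max())
    m=reg&(z>.0765)&(z<.083)&(x<.485); print(" jartop",m.sum(),circ(w[m][:,:2]))
    m=reg&(z>.0765)&(z<.087)&(x>.485); print(" bottop",m.sum(),circ(w[m][:,:2]))
    m=reg&(z>.032)&(z<.040); print(" casetop",m.sum(),rect(w[m]))
    for nm,c,col in(("jm",(.447,-.345),(G>1.3*R)),("bm",(.505,.322),(R>1.6*B)),("cm",(.468,-.147),(B>1.5*R))):
        m=(np.hypot(x-c[0],y-c[1])<.12)&(z<.012)&col
        P=w[m]; print(" ",nm,m.sum(),rect(P),P[:,:2].mean(0).round(4))
    m=(abs(x-.65)<.15)&(abs(y)<.15)&(z>.022)&(z<.045); P=w[m]; print(" drawer walls",rect(P),P[:,0].min(),P[:,1].min(),P[:,1].max())
    m=(abs(x-.65)<.05)&(abs(y-.01)<.06); print(" floor z",np.nanmedian(z[m]))
    m=(np.hypot(x-.32,y-.14)<.07)&(z>.008); print(" big",rect(w[m]))
    u=px[120:300,200:420] if n=="scene" else px[200:340,260:440]
    cv2.imwrite(f"pics/{n}_z.png",cv2.resize(u[:,:,::-1].astype(np.uint8),None,fx=3.2,fy=3.2,interpolation=2))
E
python3 m.py
```

```text
scene
 clip 133 (array([459.5, 100.7]), array([88.1, 42.5]), -29.2) 0.09601497277265025
 jartop 100 (array([443.2, 108.4]), 25.9)
 bottop 261 (array([509.5, 103.3]), 21.7)
 casetop 470 (array([476.9, 106.1]), array([132.3,  62.4]), -5.0)
  jm 550 (array([ 447.8, -345.1]), array([73.7, 71.5]), 89.8) [ 0.4475 -0.3449]
  bm 723 (array([504.1, 321.6]), array([75.7, 72.5]), 8.3) [0.5058 0.3221]
  cm 1935 (array([ 469.1, -147.7]), array([158.9,  92.8]), -11.9) [ 0.4722 -0.1469]
 drawer walls (array([648. ,  25.3]), array([315.9, 189.5]), -6.1) 0.5004494206872437 -0.06642616475222314 0.1349325241892888
 floor z 0.009372003394630957
 big (array([315.4, 141.9]), array([71.1, 20.4]), -82.3)
side
 clip 129 (array([440.8, 110. ]), array([57.1, 12.1]), -70.8) 0.09445163264622836
 jartop 178 (array([439.2, 110.1]), 25.0)
 bottop 244 (array([506.9, 102.4]), 21.8)
 casetop 696 (array([473.8, 105.6]), array([131.4,  63.7]), -5.3)
  jm 297 (array([ 446.1, -345.6]), array([75.6, 73.4]), -74.3) [ 0.4461 -0.3439]
  bm 1183 (array([505.4, 321.2]), array([74. , 72.8]), -74.4) [0.5046 0.3226]
  cm 1316 (array([ 470.2, -148.9]), array([161.1,  95.2]), -12.3) [ 0.4662 -0.1439]
 drawer walls (array([647. ,  24.5]), array([315.5, 191.5]), -6.1) 0.5001037704348383 -0.0682272454620011 0.13557259173614994
 floor z 0.008769577645454663
 big (array([313.6, 140.9]), array([73.1, 15.3]), -81.8)
```

Run:
```python
from h import *
for n in("scene","side"):
    f=grab_frame(n); w=cloud(f); x,y,z=w[...,0],w[...,1],w[...,2]
    m=(z>.024)&(z<.037)&(x>.56)&(x<.74)&(y>-.09)&(y<.105)
    P=w[m]; 
    H=np.full((40,44),255,np.uint8)
    u=((P[:,0]-.56)/.005).astype(int); v=((P[:,1]+.1)/.005).astype(int)
    g=np.zeros((36,42),int); np.add.at(g,(u.clip(0,35),v.clip(0,41)),1)
    print(n)
    for i,r in enumerate(g): print("%.3f"%(.56+i*.005),"".join(" .:#"[min(3,k)] for k in r))
f=grab_frame("scene"); cv2.imwrite("pics/dr.png",cv2.resize(f["pixels"][130:330,200:420,::-1],None,fx=3,fy=3,interpolation=2))
```

```text
scene
0.560                                           
0.565                                           
0.570                                           
0.575                                           
0.580                                           
0.585                                           
0.590                 ...#.####                 
0.595                  ########   ..:.:##:      
0.600                  ###################      
0.605            .  . :###########::..  .:      
0.610       ...###########.:.           #:      
0.615       :#####:.                    ::      
0.620        ::                         ::      
0.625        .#                          #      
0.630         #                          #      
0.635         :                          #      
0.640         :                          #      
0.645         #                          :      
0.650         :.                         :      
0.655         ##                         :.     
0.660         :#                          #     
0.665         :#                          #     
0.670          #
[... 1736 characters left out ...]
         .#     
0.670         :#                          #     
0.675          #                         .#     
0.680          #                          #     
0.685         :#                          #.    
0.690         .#.                         #:    
0.695          #                          #:    
0.700          #:                 :#########    
0.705          #:         #########:...   ##.   
0.710          #:.###:###:.#.             .##   
0.715          .#:..:                       #   
0.720          .#                           #   
0.725          :#                           #:  
0.730          .#                           #:  
0.735           .                           :#
```

View pics/side_z.png

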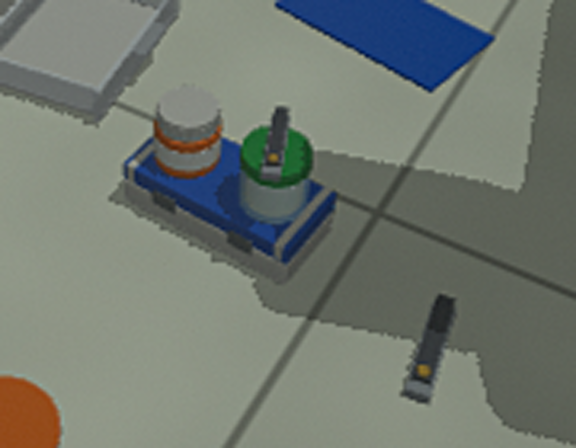

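View pics/dr.png

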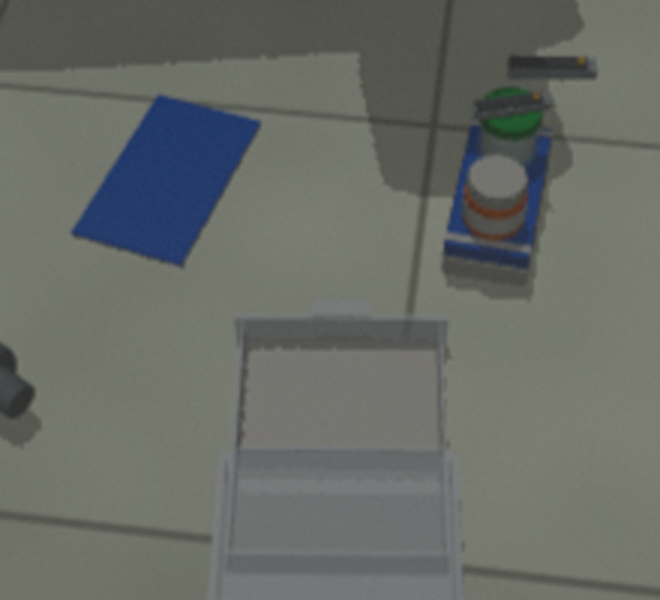

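```bash
cat >> h.py <<'E'
from scipy.spatial.transform import Rotation as Ro
def to(x,y,z,yaw=None):
    """report: turn rows (x0.1rad), then tool-frame shift in units of 20mm"""
    s=state(); R=Ro.from_quat(s["tcp_rot"]).as_matrix(); p=s["eef_pos"]
    cur=np.degrees(np.arctan2(R[1,2],R[0,2])); d=0
    if yaw is not None: d=(yaw-cur+90)%180-90
    a=-np.radians(d)
    R2=R@Ro.from_rotvec([a,0,0]).as_matrix()
    e=np.array([x,y,z])-p
    print("t",round(s["clock"],2),"p",p.round(4),"toolz yaw %.1f"%cur,"q6 %.2f"%s["qpos"][5],"q1 %.2f"%s["qpos"][0],"w %.4f"%s["grip_width"],"F",s["wrist_force"].round(1))
    print("turn units",round(a/.1,2)," shift units after turn",(R2.T@e/.02).round(2)," before turn",(R.T@e/.02).round(2), "toolx",R[:,0].round(3))
E
python3 -c "
from h import *
to(.4408,.11,.15,19.2)"
```

```text
t 2.5 p [ 0.2103 -0.6414  0.2089] toolz yaw -71.8 q6 -0.04 q1 -1.29 w 0.0854 F [ 0.2 -0.2  0.6]
turn units 15.52  shift units after turn [  2.95 -31.69 -23.24]  before turn [  2.95  22.66 -32.11] toolx [ 0.  0. -1.]
```

```bash
python3 - <<'E'
s=open('h.py').read()
s=s.replace("d=(yaw-cur+90)%180-90","q1=np.degrees(np.arctan2(y,x)); q6=(q1-yaw+90)%180-90; d=(q1-q6-cur+180)%360-180")
open('h.py','w').write(s)
E
python3 -c "
from h import *
to(.4408,.11,.15,19.2)"
```

```text
t 2.5 p [ 0.2103 -0.6414  0.2089] toolz yaw -71.8 q6 -0.04 q1 -1.29 w 0.0854 F [ 0.2 -0.2  0.6]
turn units -15.89  shift units after turn [ 2.95 31.69 23.24]  before turn [  2.95  22.66 -32.11] toolx [ 0.  0. -1.]
```

```bash
python3 -m crank '[[[-0.4,0,0.7,-1,-1],[-0.4,0,0.7,-1,-1],[-0.4,0,0.8,-1,-1],[-0.4,0,0.9,-0.9,-1],[-0.4,0,1,-0.8,-1],[-0.4,0,1,-0.7,-1],[-0.4,0,1,-0.5,-1],[-0.4,0,1,-0.3,-1]]]' 30
python3 -m crank '[[[-0.4,0,1,-0.2,-1],[-0.4,0,1,0,-1],[-0.4,0,1,0.1,-1],[-0.4,0,1,0.3,-1],[-0.4,0,1,0.4,-1],[-0.4,0,1,0.5,-1],[-0.4,0,1,0.6,-1],[-0.4,0,1,0.6,-0.9]]]'
python3 -c "
from h import *
to(.4408,.11,.17,19.2)"
```

```text
clock: 3.3
eef_pos: [0.2481, -0.4512, 0.2091]
tcp_rot: [0.158, 0.689, -0.158, 0.689]
wrist_force: [0.5, 0.2, 0.3]
grip_width: 0.0257
clock: 4.1
eef_pos: [0.3103, -0.2914, 0.209]
tcp_rot: [-0.12, 0.697, 0.12, 0.697]
wrist_force: [-0.2, 0.2, -0.3]
grip_width: 0.0258
t 4.1 p [ 0.3103 -0.2914  0.209 ] toolz yaw 19.5 q6 -1.15 q1 -0.81 w 0.0258 F [-0.2  0.2 -0.3]
turn units 0.05  shift units after turn [ 1.95 16.81 12.76]  before turn [ 1.95 16.74 12.85] toolx [ 0. -0. -1.]
```

```bash
python3 -m crank '[[[-0.4,0.2,1,0.8,0],[-0.4,0.2,1,0.8,0],[-0.4,0.2,1,0.8,0],[-0.4,0.2,1,0.8,0],[-0.4,0.2,1,0.8,0],[-0.4,0.2,1,0.7,0],[-0.4,0.2,1,0.7,0],[-0.4,0.2,1,0.7,0]]]'
python3 -m crank '[[[-0.4,0,1,0.8,0],[-0.4,0,1,0.8,0],[-0.4,0,1,0.8,0],[-0.4,0,1,0.8,0],[-0.4,0,1,0.8,0],[-0.4,0,1,0.8,0],[-0.4,0,1,0.8,0],[-0.4,0,1,0.8,0]]]'
python3 - <<'E'
from h import *
to(.4408,.11,.17,19.2)
f=grab_frame("wrist"); w=cloud(f); s=state()
R=Ro.from_quat(s["tcp_rot"]).as_matrix(); q=(w-s["eef_pos"])@R
m=(q[...,0]<.04)&(q[...,0]>-.06)&(abs(q[...,1])<.02); P=q[m]
for sg in (1,-1):
    S=P[P[:,2]*sg>0]; print(len(S), S.min(0).round(4) if len(S) else'',S.max(0).round(4) if len(S) else '',np.percentile(S[:,0],[90,99]) if len(S) else '')
print(sorted(map(lambda d:(np.round(d["xyz"],4).tolist(),d["score"]),search_frame(f,"clipper"))))
m=(w[...,2]>.0865)&(w[...,2]<.1)&(np.hypot(w[...,0]-.44,w[...,1]-.11)<.05); print(m.sum(), rect(w[m]) if m.sum()>5 else '')
cv2.imwrite("pics/w1.png",f["pixels"][:,:,::-1])
E
```

```text
clock: 4.9
eef_pos: [0.3725, -0.0999, 0.177]
tcp_rot: [-0.118, 0.697, 0.118, 0.697]
wrist_force: [-0.3, -0.4, 0.4]
grip_width: 0.0256
clock: 5.7
eef_pos: [0.4407, 0.0935, 0.1771]
tcp_rot: [-0.118, 0.697, 0.118, 0.697]
wrist_force: [0.3, -1.2, 0.1]
grip_width: 0.0258
t 5.7 p [0.4407 0.0935 0.1771] toolz yaw 19.3 q6 -0.18 q1 0.15 w 0.0258 F [ 0.3 -1.2  0.1]
turn units 0.01  shift units after turn [0.35 0.78 0.28]  before turn [0.35 0.78 0.28] toolx [ 0.  0. -1.]
1514 [-0.06   -0.0147  0.0111] [-0.023   0.0093  0.0251] [-0.03155005 -0.02545443]
1503 [-0.06   -0.014  -0.0281] [-0.0224  0.0094 -0.0142] [-0.0313563  -0.02519666]
[([0.3146, 0.1362, 0.011], 0.62), ([0.4403, 0.1108, 0.0926], 0.78)]
1162 (array([441.8, 107.7]), array([55.7, 12. ]), -70.1)
```

View pics/w1.png

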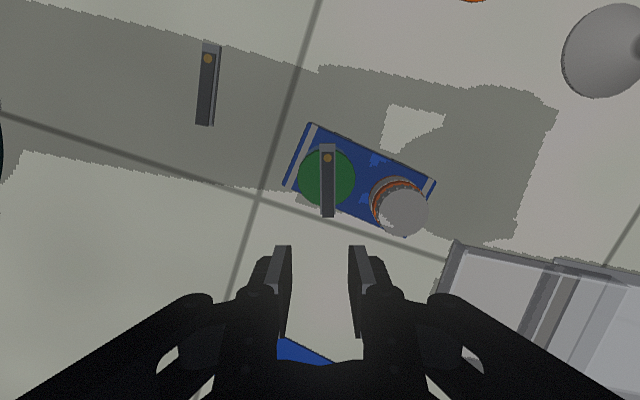

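Run:
```python
from h import *
f=grab_frame("wrist"); w=cloud(f); s=state()
R=Ro.from_quat(s["tcp_rot"]).as_matrix(); q=(w-s["eef_pos"])@R
for u in (275,283,289,352,360,368):
    for v in (240,246,250,255,262,270,290,310,330): print(u,v,q[v,u].round(4),f["range_z"][v,u].round(3))
for n in("scene","side"):
    f=grab_frame(n); w=cloud(f); q=(w-s["eef_pos"])@R
    m=(q[...,0]<.05)&(q[...,0]>-.03)&(abs(q[...,1])<.05)&(abs(q[...,2])<.08); P=q[m]; print(n,m.sum(),P.min(0) if len(P) else'',P.max(0) if len(P) else '')
```

```text
275 240 [ 0.176  -0.0699 -0.047 ] 0.367
275 246 [-0.029   0.0114 -0.0185] 0.148
275 250 [-0.0321  0.0109 -0.0182] 0.145
275 255 [-0.0374  0.011  -0.0175] 0.14
275 262 [-0.0435  0.0109 -0.0168] 0.134
275 270 [-0.0503  0.0109 -0.0159] 0.127
275 290 [-0.0603  0.0085 -0.0147] 0.118
275 310 [-0.0684  0.0059 -0.0138] 0.111
275 330 [-0.0689 -0.0013 -0.014 ] 0.113
283 240 [ 0.1754 -0.0696 -0.0384] 0.366
283 246 [-0.028   0.011  -0.0152] 0.149
283 250 [-0.0332  0.0114 -0.0147] 0.144
283 255 [-0.0379  0.0113 -0.0142] 0.139
283 262 [-0.0436  0.0109 -0.0136] 0.134
283 270 [-0.0514  0.0115 -0.0128] 0.126
283 290 [-0.058   0.0071 -0.0123] 0.121
283 310 [-0.0606  0.0008 -0.0122] 0.12
283 330 [-0.0611 -0.007  -0.0124] 0.122
289 240 [ 0.1753 -0.0696 -0.032 ] 0.366
289 246 [-0.029   0.0114 -0.0125] 0.148
289 250 [-0.032   0.0108 -0.0123] 0.145
289 255 [-0.0329  0.009  -0.0122] 0.145
289 262 [-0.0349  0.0067 -0.0121] 0.143
289 270 [-0.0346  0.0029 -0.0122] 0.145
289 290 [-0.0378 -0.0047 -0.0122] 0.144
289 310 [ 0.175  -0.1549 -0.0341] 0.39
289 330 [ 0.1767 -0.1826 -0.0349] 0.399
352 240 [ 0.176  -0.069
[... 524 characters left out ...]
0164] 0.133
360 270 [-0.0512  0.0114  0.0155] 0.126
360 290 [-0.0598  0.0082  0.0147] 0.119
360 310 [-0.0601  0.0004  0.0149] 0.121
360 330 [-0.0603 -0.0077  0.0151] 0.123
368 240 [ 0.1751 -0.0695  0.0524] 0.366
368 246 [ 0.175  -0.0764  0.0526] 0.368
368 250 [ 0.1767 -0.0818  0.0531] 0.371
368 255 [ 0.1757 -0.0872  0.0532] 0.372
368 262 [-0.0438  0.011   0.0195] 0.134
368 270 [-0.0495  0.0105  0.0187] 0.128
368 290 [-0.066   0.0118  0.0164] 0.112
368 310 [-0.0777  0.012   0.0149] 0.101
368 330 [-0.094   0.0172  0.0124] 0.084
scene 19 [-0.02916678 -0.00981469 -0.0138693 ] [-0.02342234  0.01035727  0.02211858]
side 13 [-0.02999178 -0.00198316 -0.02012185] [-0.02384146  0.01176969  0.02237424]
```

The cameras put the fingertips about 24 mm behind the TCP. The text says 8 mm ahead of it. I'll go down in steps and check against the images.

```bash
python3 -m crank '[[[-0.4,0.7,0.4,0.1,0],[-0.4,0.7,0.4,0.1,0],[-0.4,0.7,0,0,0],[-0.4,0.7,0,0,0],[-0.4,0.7,0,0,0],[-0.4,0.7,0,0,0],[-0.4,0,0,0,0]]]'
cat > tips.py <<'E'
from h import *
s=state(); R=Ro.from_quat(s["tcp_rot"]).as_matrix(); p=s["eef_pos"]
to(.4408,.109,.0925,19.2)
for n in("scene","side","wrist"):
    f=grab_frame(n); w=cloud(f); q=(w-p)@R
    m=(w[...,2]>.097)&(q[...,0]>-.045)&(abs(q[...,1])<.03)&(abs(q[...,2])<.07); P=w[m]
    print(n,m.sum(),"lowest z",np.sort(P[:,2])[:6].round(4) if len(P) else '')
    cv2.imwrite(f"pics/t_{n}_{s['clock']:.1f}.png",f["pixels"][:,:,::-1])
E
python3 tips.py; ls pics
```

```text
clock: 6.65
eef_pos: [0.4381, 0.1084, 0.0906]
tcp_rot: [-0.118, 0.698, 0.118, 0.696]
wrist_force: [-0.5, 0.2, 0.1]
grip_width: 0.0258
t 6.65 p [0.4381 0.1084 0.0906] toolz yaw 19.2 q6 -0.15 q1 0.19 w 0.0258 F [-0.5  0.2  0.1]
turn units 0.01  shift units after turn [-0.1  -0.02  0.14]  before turn [-0.1  -0.02  0.14] toolx [-0.003 -0.001 -1.   ]
scene 90 lowest z [0.116  0.1168 0.1171 0.1174 0.1174 0.1177]
side 97 lowest z [0.1177 0.1182 0.1183 0.1191 0.1192 0.1203]
wrist 1275 lowest z [0.1157 0.116  0.1161 0.1161 0.1162 0.1163]
dr.png
scene0.png
scene_z.png
side0.png
side_z.png
t_scene_6.7.png
t_side_6.7.png
t_wrist_6.7.png
w1.png
wrist0.png
```

Run:
```python
import cv2
a=cv2.imread("pics/t_side_6.7.png")[150:300,240:440]; b=cv2.imread("pics/t_scene_6.7.png")[80:230,270:470]
import numpy as np
cv2.imwrite("pics/t1.png",cv2.resize(np.hstack([a,b]),None,fx=2,fy=2,interpolation=2))
```

```text
(no output)
```

View pics/t1.png

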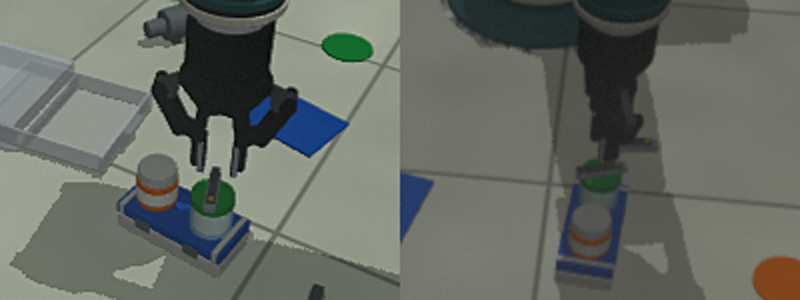

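View pics/t_wrist_6.7.png

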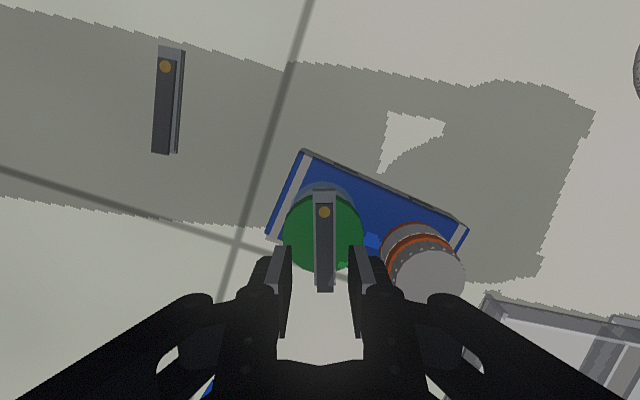

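```bash
python3 -m crank '[[[-0.4,0.5,0,0.12,0],[-0.4,0.5,0,0,0],[-0.4,0.45,0,0,0],[-0.4,0,0,0,0]]]' 30
python3 tips.py
```

```text
clock: 7.2
eef_pos: [0.4405, 0.1094, 0.0622]
tcp_rot: [-0.118, 0.698, 0.118, 0.696]
wrist_force: [0.5, 0.8, 0.2]
grip_width: 0.0255
t 7.2 p [0.4405 0.1094 0.0622] toolz yaw 19.3 q6 -0.15 q1 0.19 w 0.0255 F [0.5 0.8 0.2]
turn units 0.01  shift units after turn [-1.52 -0.02  0.01]  before turn [-1.52 -0.02  0.01] toolx [-0.002 -0.    -1.   ]
scene 52 lowest z [0.0972 0.0973 0.0976 0.0976 0.0977 0.098 ]
side 61 lowest z [0.0971 0.0972 0.0974 0.0977 0.0979 0.0979]
wrist 916 lowest z [0.097 0.097 0.097 0.097 0.097 0.097]
```

```bash
python3 - <<'E'
import cv2,numpy as np
a=cv2.imread("pics/t_side_7.2.png")[180:280,280:380]; b=cv2.imread("pics/t_scene_7.2.png")[120:220,320:420]
cv2.imwrite("pics/t2.png",cv2.resize(np.hstack([a,b]),None,fx=4,fy=4,interpolation=2))
E
python3 -m crank '[[[-0.6,0,0,0,0],[-0.75,0,0,0,0],[-0.9,0,0,0,0],[-1,0,0,0,0],[-1,0,0,0,0],[-1,0,0,0,0]]]' 30
```

```text
clock: 7.95
eef_pos: [0.4415, 0.1096, 0.0644]
tcp_rot: [-0.118, 0.697, 0.118, 0.697]
wrist_force: [-1.2, -0.4, 6.0]
grip_width: 0.0105
```

View pics/t2.png

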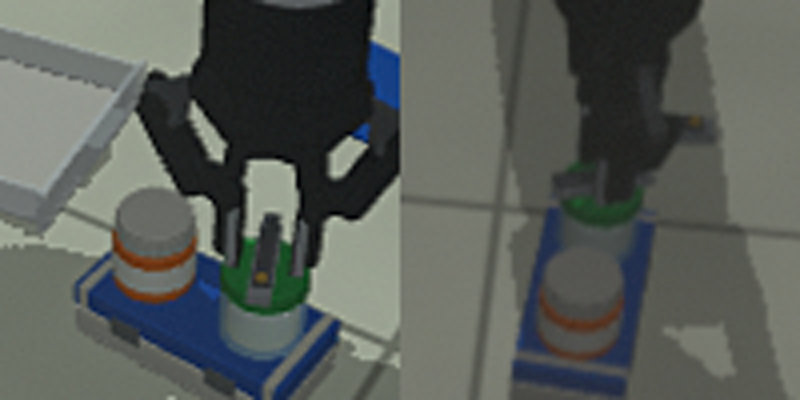

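```bash
python3 -m crank '[[[-1,-0.3,0,0,0],[-1,-0.5,0,0,0],[-1,-0.8,0,0,0],[-1,-1,0,0,0],[-1,-1,0,0,0],[-1,0,0,0,0]]]'
cat > look.py <<'E'
from h import *
import sys
# args: name u0 u1 v0 v1 ...
out=[]
a=sys.argv[1:]
t=state()["clock"]
for i in range(0,len(a),5):
    f=grab_frame(a[i]); u0,u1,v0,v1=map(int,a[i+1:i+5]); im=f["pixels"][v0:v1,u0:u1,::-1]
    out.append(cv2.resize(im,(400,int(400*im.shape[0]/im.shape[1])),interpolation=2))
h=max(o.shape[0] for o in out)
out=[cv2.copyMakeBorder(o,0,h-o.shape[0],0,0,0) for o in out]
fn=f"pics/L{t:.2f}.png"; cv2.imwrite(fn,np.hstack(out)); print(fn)
to(.656,.010,.15,-6)
E
python3 look.py side 240 440 140 290 wrist 160 480 150 390
```

```text
clock: 8.55
eef_pos: [0.4425, 0.1098, 0.1398]
tcp_rot: [-0.118, 0.695, 0.118, 0.699]
wrist_force: [-0.6, -0.4, -0.9]
grip_width: 0.0106
pics/L8.55.png
t 8.65 p [0.4415 0.1096 0.1366] toolz yaw 19.2 q6 -0.15 q1 0.19 w 0.0107 F [-0.   0.5 -1.1]
turn units 4.41  shift units after turn [-0.66 -3.83 11.19]  before turn [-0.66 -8.24  8.49] toolx [ 0.001  0.    -1.   ]
```

View pics/L8.55.png

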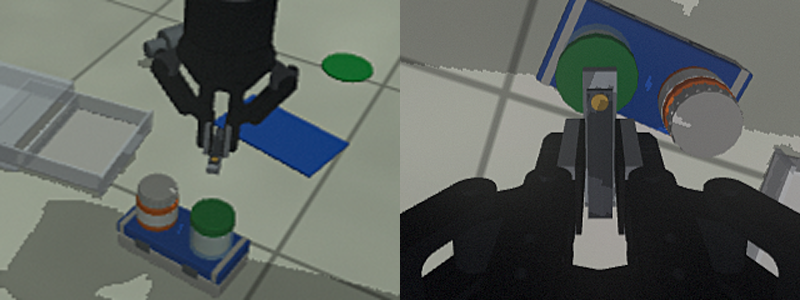

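```bash
python3 -m crank '[[[-1,0,-0.9,0.7,0.9],[-1,0,-0.8,0.8,0.9],[-1,0,-0.7,0.9,0.9],[-1,0,-0.6,1,0.9],[-1,0,-0.5,1,0.8],[-1,0,-0.4,1,0],[-1,0,-0.3,1,0],[-1,0,-0.3,1,0]]]'
python3 look.py scene 220 420 120 300 wrist 0 640 0 400
```

```text
clock: 9.45
eef_pos: [0.5982, 0.0268, 0.1348]
tcp_rot: [0.037, 0.707, -0.037, 0.706]
wrist_force: [0.4, 0.8, -0.8]
grip_width: 0.0111
pics/L9.45.png
t 9.55 p [0.5988 0.0264 0.1344] toolz yaw -6.0 q6 0.11 q1 0.00 w 0.0103 F [-0.6  0.   0.3]
turn units -0.0  shift units after turn [-0.78 -0.52  2.93]  before turn [-0.78 -0.52  2.93] toolx [-0.002 -0.    -1.   ]
```

```bash
python3 -m crank '[[[-1,0.5,-0.2,1,0],[-1,0.5,-0.2,1,0],[-1,0.7,-0.1,0.9,0],[-1,1,0,0,0],[-1,1,0,0,0],[-1,0.8,0,0,0],[-1,0,0,0,0]]]'
python3 look.py scene 220 420 120 300 wrist 0 640 0 400
```

```text
clock: 10.25
eef_pos: [0.6528, 0.0115, 0.043]
tcp_rot: [0.037, 0.708, -0.037, 0.705]
wrist_force: [-0.1, 0.2, -0.7]
grip_width: 0.0109
pics/L10.25.png
t 10.35 p [0.6544 0.0114 0.0462] toolz yaw -5.9 q6 0.08 q1 -0.02 w 0.0104 F [ 0.6 -0.4 -0.2]
turn units 0.01  shift units after turn [-5.19 -0.06  0.09]  before turn [-5.19 -0.06  0.09] toolx [-0.  0. -1.]
```

```bash
ls -t pics | head -1
```

```text
L10.25.png
```

View pics/L10.25.png

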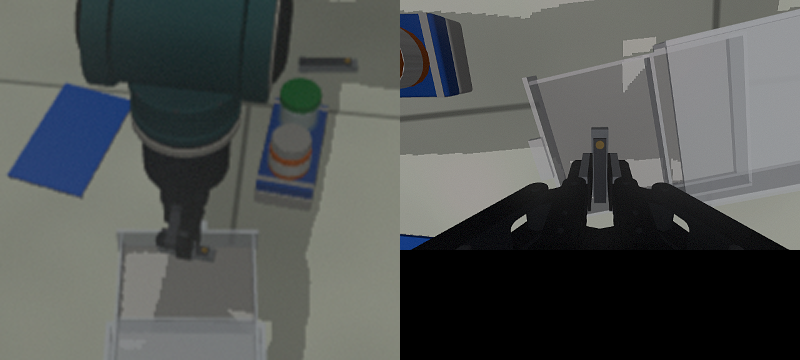

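```bash
python3 -m crank '[[[-1,0.6,0,-0.3,0],[-1,0.6,0,0,0],[-1,0.6,0,0,0],[-1,0.5,0,0,0],[-1,0.3,0,0,0],[-1,0,0,0,0]]]'
python3 look.py scene 220 420 120 300 side 190 350 130 260
```

```text
clock: 10.95
eef_pos: [0.6481, 0.0119, -0.0073]
tcp_rot: [0.037, 0.707, -0.037, 0.706]
wrist_force: [-0.5, -0.0, -0.6]
grip_width: 0.0109
pics/L10.95.png
t 11.05 p [ 0.6488  0.0119 -0.006 ] toolz yaw -6.0 q6 0.08 q1 -0.02 w 0.0103 F [0.2 0.5 0.4]
turn units 0.01  shift units after turn [-7.8  -0.06  0.37]  before turn [-7.8  -0.06  0.37] toolx [ 0. -0. -1.]
```

```bash
python3 -m crank '[[[-1,0.1,0,0,0],[-1,0.1,0,0,0],[-0.8,0,0,0,0],[-0.65,0,0,0,0],[-0.5,0,0,0,0],[-0.4,0,0,0,0]]]'
python3 look.py scene 220 420 120 300 wrist 160 480 150 390
```

```text
clock: 11.65
eef_pos: [0.6485, 0.0119, -0.0102]
tcp_rot: [0.037, 0.706, -0.037, 0.706]
wrist_force: [-0.0, 0.7, 0.4]
grip_width: 0.0257
pics/L11.65.png
t 11.75 p [ 0.6485  0.0119 -0.0102] toolz yaw -6.0 q6 0.08 q1 -0.02 w 0.0256 F [-0.5  0.9  0.3]
turn units 0.01  shift units after turn [-8.01 -0.06  0.38]  before turn [-8.01 -0.06  0.38] toolx [-0. -0. -1.]
```

View pics/L11.65.png

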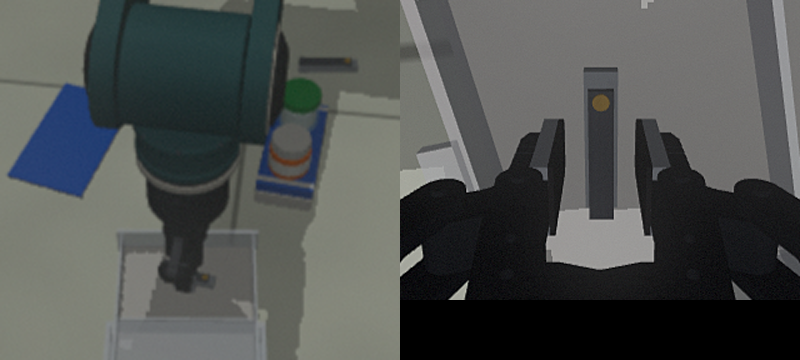

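```bash
python3 -m crank '[[[-0.4,-0.5,0,0,0],[-0.4,-1,0,0,0],[-0.4,-1,0,0,0],[-0.4,-1,0,0,0],[-0.4,-1,0,0,0],[-0.4,-1,0,0,0],[-0.4,-1,0,0,0],[0,-1,0,0,0]]]'
python3 look.py scene 220 420 120 300 side 150 350 130 280
python3 - <<'E'
from h import *
for n in("scene","side","wrist"):
    f=grab_frame(n);w=cloud(f);print(n,[(np.round(d["xyz"],3).tolist(),round(d["score"],2)) for d in search_frame(f,"clipper")])
    x,y,z=w[...,0],w[...,1],w[...,2]
    m=(z>.0125)&(z<.026)&(abs(x-.65)<.035)&(abs(y-.01)<.055); print(m.sum(),rect(w[m]) if m.sum()>5 else'')
E
```

```text
clock: 12.55
eef_pos: [0.6485, 0.0119, 0.1416]
tcp_rot: [0.037, 0.706, -0.037, 0.706]
wrist_force: [-0.3, 0.5, -0.4]
grip_width: 0.0388
pics/L12.55.png
t 12.65 p [0.6497 0.0119 0.1439] toolz yaw -6.0 q6 0.08 q1 -0.02 w 0.0422 F [ 0.3 -0.2  0.7]
turn units 0.01  shift units after turn [-0.3  -0.06  0.32]  before turn [-0.3  -0.06  0.32] toolx [ 0.005 -0.    -1.   ]
scene [([0.655, 0.01, 0.017], 0.5), ([0.321, 0.14, 0.011], 0.48)]
184 (array([647. ,   9.8]), array([107. ,  65.2]), -89.3)
side [([0.315, 0.15, 0.013], 0.61), ([0.645, 0.015, 0.018], 0.45)]
95 (array([647.6,  11.7]), array([57.8, 12.8]), 84.0)
wrist [([0.648, 0.013, 0.02], 0.72)]
875 (array([642.3,  -6.3]), array([91.7, 25.1]), 68.5)
```

```bash
cat > pile.py <<'E'
from h import *
s=state(); R=Ro.from_quat(s["tcp_rot"]).as_matrix(); p=s["eef_pos"]
def circ(P):
    c,r=cv2.minEnclosingCircle((P*1000).astype(np.float32)); return np.round(c,1),round(r,1)
for n in("scene","side","wrist"):
    f=grab_frame(n); w=cloud(f); x,y,z=w[...,0],w[...,1],w[...,2]
    G=f["pixels"][...,1].astype(int)-f["pixels"][...,0]
    reg=(abs(x-.46)<.12)&(abs(y-.1)<.12)
    m=reg&(z>.077)&(z<.086)&(G>25); print(n,"jar",m.sum(),circ(w[m][:,:2]) if m.any() else'',np.median(z[m]) if m.any() else '')
    m=reg&(z>.077)&(z<.087)&(G<10)&(x>.48)&(x<.54); print("  bot",m.sum(),circ(w[m][:,:2]) if m.any() else'')
    m=reg&(z>.031)&(z<.040); print("  case",m.sum(),rect(w[m]) if m.any() else '')
    q=(w-p)@R; m=(q[...,0]<.02)&(q[...,0]>-.045)&(abs(q[...,1])<.016)&(abs(q[...,2])<.065)&(w[...,2]>.09); P=q[m]
    print("  tips toolx max",np.sort(P[:,0])[-4:].round(4))
E
python3 -m crank '[[[1,0,-0.5,-0.9,-1],[1,0,-0.4,-1,-1],[1,0,-0.3,-1,-1],[1,0,-0.2,-1,-1],[1,0,-0.1,-1,-1],[1,0,0.1,-1,-1],[1,0,0.1,-0.9,-1],[1,0,0.3,-0.9,-1]]]' 40
python3 pile.py; python3 -c "
from h import *
to(.4405,.109,.11,85)"
```

```text
clock: 13.75
eef_pos: [0.4977, -0.0456, 0.1393]
tcp_rot: [-0.242, 0.664, 0.243, 0.664]
wrist_force: [-0.0, 0.5, 0.7]
grip_width: 0.0858
scene jar 239 (array([440.8, 110.4]), 23.8) 0.08272891325248688
  bot 254 (array([509.4, 103.7]), 22.0)
  case 478 (array([477. , 106.3]), array([132.1,  62.1]), -5.0)
  tips toolx max [-0.0383 -0.0382 -0.0379 -0.0363]
side jar 310 (array([440.3, 109.2]), 23.3) 0.08212356454368858
  bot 240 (array([508.2, 102.1]), 21.8)
  case 727 (array([473.9, 105.9]), array([130.6,  64.8]), -6.1)
  tips toolx max [-0.0385 -0.0384 -0.0383 -0.0377]
wrist jar 0  
  bot 4139 (array([508.4, 101.5]), 21.7)
  case 5353 (array([484.4, 103.1]), array([110.5,  61.9]), -4.9)
  tips toolx max [-0.0362 -0.0361 -0.036  -0.0358]
t 13.9 p [ 0.4981 -0.0455  0.1397] toolz yaw 39.8 q6 -0.84 q1 -0.14 w 0.0852 F [ 0.6  0.6 -0.3]
turn units -7.89  shift units after turn [1.49 3.54 7.45]  before turn [1.49 7.78 2.73] toolx [ 0. -0. -1.]
```

```bash
python3 -m crank '[[[1,0,0.95,0.4,-1],[1,0,0.92,0.5,-1],[1,0,0.87,0.55,-1],[1,0,0.8,0.65,-1],[1,0,0.75,0.7,-1],[1,0,0.7,0.8,-1],[1,0,0.6,0.85,-1],[1,0,0.5,0.9,-0.9]]]' 40
python3 -c "
from h import *
to(.4405,.1095,.02,85)"
```

```text
clock: 14.7
eef_pos: [0.4456, 0.113, 0.1396]
tcp_rot: [-0.479, 0.52, 0.479, 0.52]
wrist_force: [0.1, 0.2, -0.6]
grip_width: 0.0854
t 14.7 p [0.4456 0.113  0.1396] toolz yaw 85.3 q6 -1.30 q1 0.19 w 0.0854 F [ 0.1  0.2 -0.6]
turn units 0.05  shift units after turn [ 5.98  0.24 -0.2 ]  before turn [ 5.98  0.24 -0.2 ] toolx [-0.  0. -1.]
```

```bash
python3 -m crank '[[[1,0,0.24,-0.2,0],[1,1,0,0,0],[1,1,0,0,0],[1,0.8,0,0,0],[1,0,0,0,0]]]'
python3 look.py side 240 440 140 290 wrist 160 480 150 390
python3 pile.py;python3 -c "
from h import *
to(.4405,.1095,.018,85)"
```

```text
clock: 15.2
eef_pos: [0.4396, 0.1079, 0.0817]
tcp_rot: [-0.477, 0.522, 0.479, 0.52]
wrist_force: [-0.6, -0.0, -0.5]
grip_width: 0.0852
pics/L15.20.png
t 15.3 p [0.4407 0.1081 0.0842] toolz yaw 85.1 q6 -1.30 q1 0.18 w 0.0854 F [0.4 0.2 0.4]
turn units 15.9  shift units after turn [-3.3  -3.75 11.22]  before turn [ -3.3  -11.15  -3.96] toolx [-0. -0. -1.]
scene jar 228 (array([441.7, 110.4]), 23.1) 0.08279805195406864
  bot 259 (array([510.1, 103.8]), 21.7)
  case 495 (array([476.3, 106.4]), array([130.6,  62.1]), -5.2)
  tips toolx max [-0.0393 -0.0393 -0.0393 -0.0385]
side jar 277 (array([439.7, 108.7]), 23.6) 0.08217191897229181
  bot 208 (array([508.3, 103.1]), 21.2)
  case 715 (array([474.2, 106.2]), array([130.5,  62.9]), -4.8)
  tips toolx max [-0.0381 -0.0375 -0.0374 -0.0366]
wrist jar 5244 (array([440.9, 107.9]), 22.8) 0.08166065637294188
  bot 2885 (array([508. , 101.7]), 21.5)
  case 5771 (array([474.6, 104.8]), array([129.9,  62.4]), -5.0)
  tips toolx max [-0.0368 -0.0365 -0.0365 -0.0363]
t 15.45 p [0.441  0.1083 0.0849] toolz yaw 85.1 q6 -1.30 q1 0.18 w 0.0856 F [ 0.2 -0.5 -1. ]
turn units 0.02  shift units after turn [3.35 0.03 0.06]  before turn [3.35 0.03 0.06] toolx [ 0.001  0.    -1.   ]
```

```bash
python3 -m crank '[[[1,0.9,0,0.05,0],[1,0.9,0,0,0],[1,0.9,0,0,0],[1,0.6,0,0,0],[1,0,0,0,0]]]'
python3 look.py side 240 440 140 290 wrist 160 480 150 390
```

```text
clock: 15.95
eef_pos: [0.44, 0.1092, 0.017]
tcp_rot: [-0.478, 0.521, 0.479, 0.52]
wrist_force: [0.3, -0.2, 0.2]
grip_width: 0.0853
pics/L15.95.png
t 16.05 p [0.4409 0.1093 0.0187] toolz yaw 85.1 q6 -1.30 q1 0.19 w 0.0856 F [ 0.   0.1 -0.1]
turn units 15.91  shift units after turn [-6.56 -3.81 11.22]  before turn [ -6.56 -11.14  -4.04] toolx [ 0.001  0.    -1.   ]
```

View pics/L15.95.png

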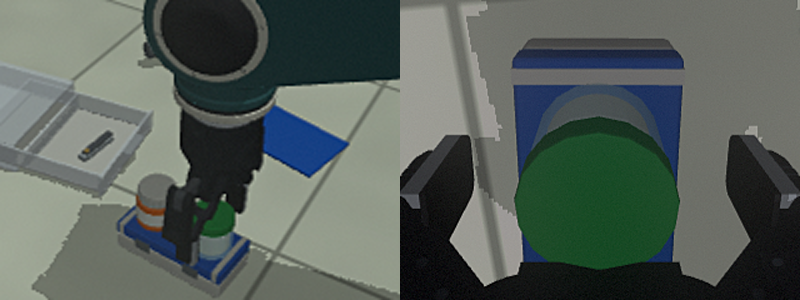

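```bash
python3 -m crank '[[[0.5,0,0,0,0],[0.25,0,0,0,0],[0.1,0,0,0,0],[0,0,0,0,0],[-0.1,0,0,0,0],[-0.2,0,0,0,0],[-0.2,0,0,0,0]]]' 40
python3 look.py side 240 440 140 290 wrist 160 480 150 390
```

```text
clock: 16.75
eef_pos: [0.4408, 0.1093, 0.0186]
tcp_rot: [-0.479, 0.521, 0.478, 0.521]
wrist_force: [-2.4, -0.5, 5.9]
grip_width: 0.0446
pics/L16.75.png
t 16.85 p [0.4408 0.1093 0.0186] toolz yaw 85.1 q6 -1.30 q1 0.19 w 0.0451 F [-2.6 -0.8  5.8]
turn units 15.91  shift units after turn [-6.56 -3.81 11.22]  before turn [ -6.56 -11.14  -4.03] toolx [ 0.001  0.    -1.   ]
```

```bash
python3 -m crank '[[[-0.2,-0.2,0,0,0],[-0.2,-0.5,0,0,0],[-0.2,-0.8,0,0,0],[-0.2,-1,0,0,0],[-0.2,-1,0,0,0],[-0.2,-1,0,0,0],[-0.2,0,0,0,0]]]'
python3 look.py side 240 440 140 290 wrist 160 480 150 390
```

```text
clock: 17.55
eef_pos: [0.4417, 0.1095, 0.1112]
tcp_rot: [-0.479, 0.519, 0.478, 0.522]
wrist_force: [0.9, 0.8, -0.8]
grip_width: 0.0448
pics/L17.55.png
t 17.65 p [0.4406 0.1093 0.1079] toolz yaw 85.1 q6 -1.30 q1 0.19 w 0.0448 F [-0.6 -0.8 -1.7]
turn units 15.91  shift units after turn [-2.1  -3.81 11.23]  before turn [ -2.1  -11.15  -4.03] toolx [ 0.001  0.    -1.   ]
```

View pics/L17.55.png

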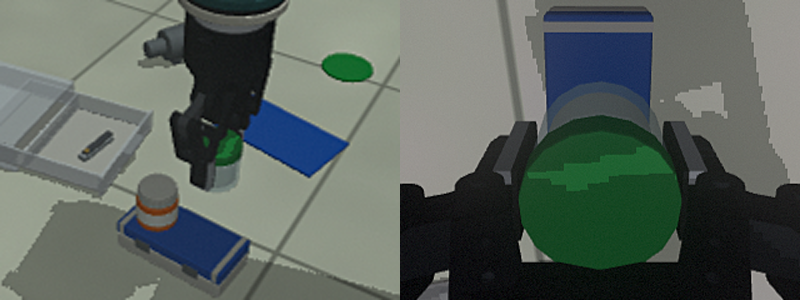

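```bash
python3 -c "
from h import *
to(.4468,-.3448,.1079)
print(state()['qpos'])"
```

```text
t 17.65 p [0.4406 0.1093 0.1079] toolz yaw 85.1 q6 -1.30 q1 0.19 w 0.0448 F [-0.6 -0.8 -1.7]
turn units -0.0  shift units after turn [ -0.    -2.23 -22.6 ]  before turn [ -0.    -2.23 -22.6 ] toolx [ 0.001  0.    -1.   ]
[ 1.86925364e-01 -3.42047575e-01  2.02554601e+00 -7.08388612e-06
  1.45755325e+00 -1.29909953e+00]
```

```bash
python3 -m crank '[[[-0.2,0,0,-0.4,0],[-0.2,0,-0.1,-0.8,0],[-0.2,0,-0.1,-1,0],[-0.2,0,-0.1,-1,0],[-0.2,0,-0.1,-1,0],[-0.2,0,-0.1,-1,0],[-0.2,0,-0.1,-1,0],[-0.2,0,-0.1,-1,0]]]'
python3 -m crank '[[[-0.2,0,-0.1,-1,0],[-0.2,0,-0.1,-1,0],[-0.2,0,-0.1,-1,0],[-0.2,0,-0.1,-1,0],[-0.2,0,-0.1,-1,0],[-0.2,0,-0.1,-1,0],[-0.2,0,-0.1,-1,0],[-0.2,0,-0.1,-1,0]]]'
python3 -m crank '[[[-0.2,0,-0.1,-1,0],[-0.2,0,-0.1,-1,0],[-0.2,0,-0.1,-1,0],[-0.2,0,-0.1,-1,0],[-0.2,0,-0.1,-1,0],[-0.2,0,-0.1,-1,0],[-0.2,0,0,-0.8,0],[-0.2,0,0,0,0]]]'
python3 -c "
from h import *
to(.4468,-.3448,.03)"
```

```text
clock: 18.45
eef_pos: [0.4416, -0.0366, 0.1068]
tcp_rot: [-0.478, 0.521, 0.479, 0.52]
wrist_force: [0.1, -0.4, -1.9]
grip_width: 0.0449
clock: 19.25
eef_pos: [0.4438, -0.1972, 0.1068]
tcp_rot: [-0.478, 0.521, 0.479, 0.521]
wrist_force: [-0.0, 0.3, -1.0]
grip_width: 0.0446
clock: 20.05
eef_pos: [0.4445, -0.3343, 0.1073]
tcp_rot: [-0.478, 0.521, 0.478, 0.521]
wrist_force: [0.2, 0.5, -1.3]
grip_width: 0.0449
t 20.05 p [ 0.4445 -0.3343  0.1073] toolz yaw 85.1 q6 -2.18 q1 -0.69 w 0.0449 F [ 0.2  0.5 -1.3]
turn units -0.0  shift units after turn [ 3.86 -0.16 -0.51]  before turn [ 3.86 -0.16 -0.51] toolx [-0.001  0.    -1.   ]
```

```bash
python3 -m crank '[[[-0.2,0.5,-0.16,-0.5,0],[-0.2,1,0,0,0],[-0.2,1,0,0,0],[-0.2,1,0,0,0],[-0.2,1,0,0,0],[-0.2,0.8,0,0,0],[-0.2,0.3,0,0,0],[-0.2,0,0,0,0]]]'
python3 look.py side 330 490 100 220 scene 110 270 110 230
python3 -c "
from h import *
to(.4468,-.3448,-.0144)"
```

```text
clock: 20.85
eef_pos: [0.4472, -0.3426, -0.005]
tcp_rot: [-0.478, 0.521, 0.479, 0.521]
wrist_force: [0.6, -0.2, -0.8]
grip_width: 0.0448
pics/L20.85.png
t 20.95 p [ 0.4478 -0.3432 -0.0034] toolz yaw 85.1 q6 -2.19 q1 -0.70 w 0.0448 F [ 0.4  0.3 -1.2]
turn units 15.91  shift units after turn [-7.67 18.65  8.51]  before turn [-7.67 -8.88 18.47] toolx [ 0.001 -0.001 -1.   ]
t 20.95 p [ 0.4478 -0.3432 -0.0034] toolz yaw 85.1 q6 -2.19 q1 -0.70 w 0.0448 F [ 0.4  0.3 -1.2]
turn units -0.0  shift units after turn [ 0.55  0.05 -0.08]  before turn [ 0.55  0.05 -0.08] toolx [ 0.001 -0.001 -1.   ]
```

View pics/L20.85.png

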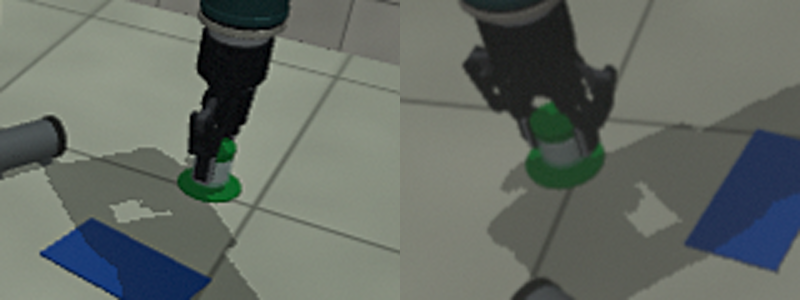

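```bash
python3 -m crank '[[[-0.2,0.15,0,-0.08,0],[-0.2,0.15,0,0,0],[-0.2,0.1,0,0,0],[-0.2,0.1,0,0,0],[-0.2,0,0,0,0]]]'
```

```text
clock: 21.45
eef_pos: [0.4473, -0.3445, -0.0142]
tcp_rot: [-0.478, 0.521, 0.478, 0.521]
wrist_force: [-0.2, -0.3, -0.7]
grip_width: 0.0449
```

```bash
python3 -m crank '[[[-0.2,0.07,0,0,0],[-0.2,0,0,0,0]]]'; python3 -m crank '[[[0,0,0,0,0],[0.15,0,0,0,0],[0.3,0,0,0,0],[0.6,0,0,0,0],[1,0,0,0,0],[1,0,0,0,0]]]'
python3 look.py wrist 160 480 150 390 side 330 490 100 220
```

```text
clock: 21.65
eef_pos: [0.4476, -0.3447, -0.0144]
tcp_rot: [-0.479, 0.521, 0.478, 0.521]
wrist_force: [-6.0, 5.3, 12.9]
grip_width: 0.0452
clock: 22.25
eef_pos: [0.4473, -0.3445, -0.0156]
tcp_rot: [-0.478, 0.521, 0.478, 0.521]
wrist_force: [-0.2, 0.2, -0.4]
grip_width: 0.0852
pics/L22.25.png
t 22.35 p [ 0.4473 -0.3445 -0.0155] toolz yaw 85.1 q6 -2.19 q1 -0.70 w 0.0853 F [-0.3 -0.7 -0.4]
turn units 15.91  shift units after turn [-8.28 18.72  8.52]  before turn [-8.28 -8.89 18.55] toolx [-0.  0. -1.]
```

View pics/L22.25.png

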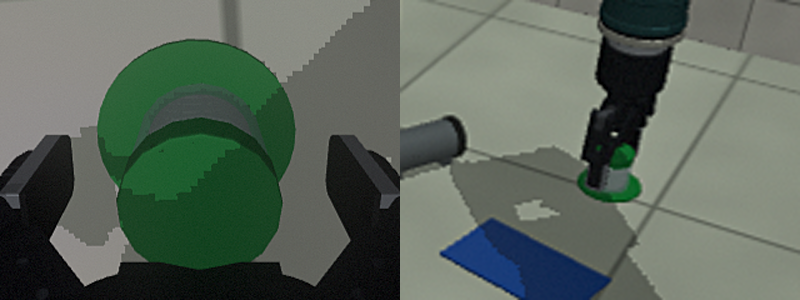

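```bash
python3 -m crank '[[[1,-0.5,0,0,0],[1,-1,0,0,0],[1,-1,0,0,0],[1,-1,0,0,0],[1,-1,0,0,0],[1,-1,0,0,0],[1,-1,0,0.5,0],[1,0,0,1,0]]]'
python3 - <<'E'
from h import *
for n in("scene","side","wrist"):
    f=grab_frame(n); w=cloud(f); x,y,z=w[...,0],w[...,1],w[...,2]
    G=f["pixels"][...,1].astype(int)-f["pixels"][...,0]
    m=(np.hypot(x-.447,y+.345)<.06)&(z>.042)&(z<.055)&(G>15)
    c=cv2.minEnclosingCircle((w[m][:,:2]*1000).astype(np.float32)) if m.any() else ''
    print(n,m.sum(),c,np.median(z[m]))
to(.5085,.1027,.018,85)
E
```

```text
clock: 23.15
eef_pos: [0.4507, -0.3157, 0.1183]
tcp_rot: [-0.48, 0.521, 0.476, 0.521]
wrist_force: [0.2, 0.6, 0.6]
grip_width: 0.0855
scene 247 ((446.8790283203125, -343.2145690917969), 26.303665161132812) 0.04950399262286875
side 138 ((445.6665344238281, -343.4714660644531), 24.029956817626953) 0.049004266229595916
wrist 3123 ((447.7624816894531, -345.3318176269531), 22.993568420410156) 0.04865011621988791
t 23.3 p [ 0.4501 -0.3142  0.1155] toolz yaw 85.2 q6 -2.14 q1 -0.66 w 0.0853 F [ 0.6 -0.6  0.7]
turn units 0.03  shift units after turn [ 4.86 -1.09 21.02]  before turn [ 4.86 -1.16 21.02] toolx [ 0.001 -0.001 -1.   ]
```

The jar stands upright at (0.447, -0.344), about 1 mm from the mat's centre. The bottle is next.

```bash
python3 -m crank '[[[1,0,0,1,0],[1,0,0,1,0],[1,0,0,1,0],[1,0,0,1,0],[1,0,0,1,0],[1,0,0,1,0],[1,0,0,1,0],[1,0,0,1,0]]]'
python3 -m crank '[[[1,0,-0.1,1,0],[1,0,-0.1,1,0],[1,0,-0.1,1,0],[1,0,-0.1,1,0],[1,0,-0.1,1,0],[1,0,-0.1,1,0],[1,0,-0.1,1,0],[1,0,-0.1,1,0]]]'
python3 -m crank '[[[1,0,-0.1,1,0],[1,0,-0.1,1,0],[1,0,0,1,0],[1,0,0,0.8,0],[1,0,0,0,0],[1,0,0,0,0]]]'
python3 pile.py;python3 -c "
from h import *
to(.5085,.1027,.018,85)"
```

```text
clock: 24.1
eef_pos: [0.4634, -0.1549, 0.1146]
tcp_rot: [-0.478, 0.521, 0.478, 0.521]
wrist_force: [1.2, -0.3, -0.1]
grip_width: 0.0855
clock: 24.9
eef_pos: [0.4931, 0.0032, 0.1146]
tcp_rot: [-0.478, 0.521, 0.478, 0.521]
wrist_force: [-0.2, -0.4, -0.8]
grip_width: 0.0853
clock: 25.5
eef_pos: [0.5034, 0.0778, 0.1144]
tcp_rot: [-0.478, 0.521, 0.478, 0.52]
wrist_force: [-0.8, 0.2, 0.2]
grip_width: 0.0857
scene jar 0  
  bot 260 (array([510.4, 102.3]), 21.9)
  case 712 (array([475.8, 106.2]), array([133. ,  62.4]), -5.1)
  tips toolx max [-0.0419 -0.0399 -0.0387 -0.0383]
side jar 0  
  bot 239 (array([508. , 102.3]), 21.8)
  case 1097 (array([474.3, 105.6]), array([131.4,  64.2]), -5.2)
  tips toolx max [-0.0373 -0.0373 -0.0372 -0.0364]
wrist jar 0  
  bot 3335 (array([508.8, 102.1]), 21.8)
  case 11761 (array([474.9, 104.8]), array([129.3,  62.3]), -5.0)
  tips toolx max [-0.036  -0.0359 -0.0357 -0.0356]
t 25.65 p [0.5034 0.0775 0.1145] toolz yaw 85.1 q6 -1.38 q1 0.10 w 0.0854 F [-0.2 -0.2  0.9]
turn units 0.02  shift units after turn [ 4.83 -0.14  1.28]  before turn [ 4.83 -0.15  1.28] toolx [ 0. -0. -1.]
```

```bash
python3 -m crank '[[[1,0,-0.15,0.6,0],[1,0,0,0.65,0],[1,0.8,0,0,0],[1,1,0,0,0],[1,1,0,0,0],[1,1,0,0,0],[1,0.9,0,0,0],[1,0.2,0,0,0]]]'
python3 look.py side 240 440 140 290 wrist 160 480 150 390;python3 -c "
from h import *
to(.5085,.1025,.016,85)"
```

```text
clock: 26.45
eef_pos: [0.5069, 0.1029, 0.0135]
tcp_rot: [-0.478, 0.522, 0.479, 0.519]
wrist_force: [-0.5, 0.1, 0.4]
grip_width: 0.0857
pics/L26.45.png
t 26.55 p [0.5079 0.103  0.0156] toolz yaw 85.2 q6 -1.34 q1 0.15 w 0.0856 F [-0.3  0.4  0.4]
turn units 15.91  shift units after turn [-6.73 -3.85  7.84]  before turn [-6.73 -7.76 -4.01] toolx [-0.002 -0.    -1.   ]
t 26.55 p [0.5079 0.103  0.0156] toolz yaw 85.2 q6 -1.34 q1 0.15 w 0.0856 F [-0.3  0.4  0.4]
turn units 0.03  shift units after turn [-0.02 -0.03 -0.02]  before turn [-0.02 -0.03 -0.02] toolx [-0.002 -0.    -1.   ]
```

View pics/L26.45.png

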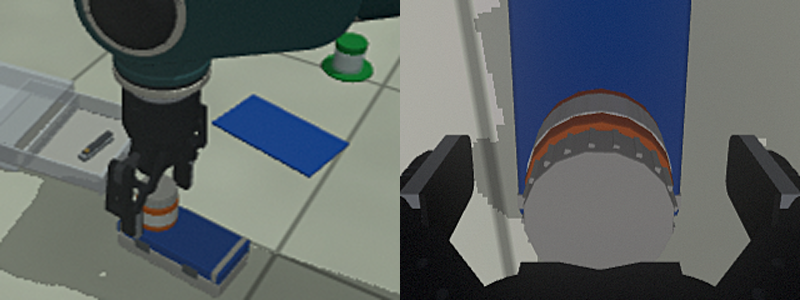

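```bash
python3 -m crank '[[[0.5,0,0,0,0],[0.25,0,0,0,0],[0.1,0,0,0,0],[0,0,0,0,0],[-0.1,0,0,0,0],[-0.2,0,0,0,0],[-0.2,0,0,0,0]]]' 30
python3 -m crank '[[[-0.2,-0.2,0,0,0],[-0.2,-0.5,0,0,0],[-0.2,-0.8,0,0,0],[-0.2,-1,0,0,0],[-0.2,-1,0,0,0],[-0.2,-1,0,0,0],[-0.2,0,0,0,0]]]'
python3 look.py side 240 440 140 290 wrist 160 480 150 390;python3 -c "
from h import *
to(.5050,.3218,.1)"
```

```text
clock: 27.25
eef_pos: [0.5088, 0.103, 0.0174]
tcp_rot: [-0.479, 0.52, 0.478, 0.521]
wrist_force: [-2.9, -0.7, 6.7]
grip_width: 0.044
clock: 27.95
eef_pos: [0.5098, 0.1031, 0.1106]
tcp_rot: [-0.479, 0.519, 0.477, 0.522]
wrist_force: [0.1, -0.3, -0.7]
grip_width: 0.0441
pics/L27.95.png
t 28.05 p [0.5086 0.1029 0.1072] toolz yaw 85.1 q6 -1.34 q1 0.15 w 0.0445 F [-0.5  0.4 -1. ]
turn units 15.91  shift units after turn [-2.13 -3.85  7.82]  before turn [-2.13 -7.74 -4.  ] toolx [ 0.001  0.    -1.   ]
t 28.05 p [0.5086 0.1029 0.1072] toolz yaw 85.1 q6 -1.34 q1 0.15 w 0.0445 F [-0.5  0.4 -1. ]
turn units -0.0  shift units after turn [ 0.36  1.11 10.89]  before turn [ 0.36  1.11 10.89] toolx [ 0.001  0.    -1.   ]
```

View pics/L27.95.png

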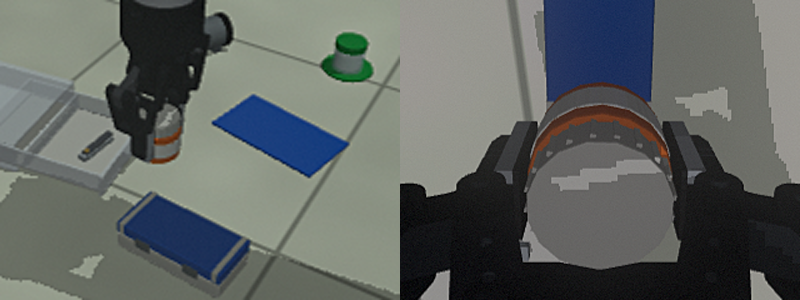

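```bash
python3 -m crank '[[[-0.2,0,0,0.5,0],[-0.2,0,0.1,0.9,0],[-0.2,0,0.2,1,0],[-0.2,0,0.2,1,0],[-0.2,0,0.2,1,0],[-0.2,0,0.2,1,0],[-0.2,0,0.2,1,0],[-0.2,0,0,1,0]]]'
python3 -m crank '[[[-0.2,0,0,1,0],[-0.2,0,0,1,0],[-0.2,0,0,0.9,0],[-0.2,0,0,0.6,0],[-0.2,0,0,0,0],[-0.2,0,0,0,0]]]'
python3 -c "
from h import *
to(.5050,.3218,-.0156)"
```

```text
clock: 28.85
eef_pos: [0.4982, 0.2536, 0.1055]
tcp_rot: [-0.478, 0.521, 0.479, 0.52]
wrist_force: [0.5, -0.7, -1.3]
grip_width: 0.0442
clock: 29.45
eef_pos: [0.5049, 0.3219, 0.1062]
tcp_rot: [-0.478, 0.521, 0.478, 0.52]
wrist_force: [0.5, 0.1, -0.7]
grip_width: 0.0443
t 29.45 p [0.5049 0.3219 0.1062] toolz yaw 85.2 q6 -0.96 q1 0.53 w 0.0443 F [ 0.5  0.1 -0.7]
turn units -0.0  shift units after turn [ 6.09 -0.01 -0.  ]  before turn [ 6.09 -0.01 -0.  ] toolx [-0. -0. -1.]
```

```bash
python3 -m crank '[[[-0.2,0.6,0,0,0],[-0.2,1,0,0,0],[-0.2,1,0,0,0],[-0.2,1,0,0,0],[-0.2,1,0,0,0],[-0.2,0.8,0,0,0],[-0.2,0.3,0,0,0],[-0.2,0,0,0,0]]]'
python3 look.py side 190 350 250 370 scene 400 560 150 270
python3 -c "
from h import *
to(.5050,.3218,-.0156)"
```

```text
clock: 30.25
eef_pos: [0.5047, 0.3215, -0.0083]
tcp_rot: [-0.478, 0.521, 0.478, 0.52]
wrist_force: [-0.0, 0.0, -0.6]
grip_width: 0.0438
pics/L30.25.png
t 30.35 p [ 0.5054  0.3221 -0.0067] toolz yaw 85.1 q6 -0.96 q1 0.52 w 0.0442 F [ 1.1 -0.3  0.1]
turn units 15.91  shift units after turn [ -7.84 -14.73   9.13]  before turn [ -7.84  -8.83 -14.9 ] toolx [ 0.001  0.    -1.   ]
t 30.35 p [ 0.5054  0.3221 -0.0067] toolz yaw 85.1 q6 -0.96 q1 0.52 w 0.0442 F [ 1.1 -0.3  0.1]
turn units -0.0  shift units after turn [ 0.44  0.02 -0.02]  before turn [ 0.44  0.02 -0.02] toolx [ 0.001  0.    -1.   ]
```

View pics/L30.25.png

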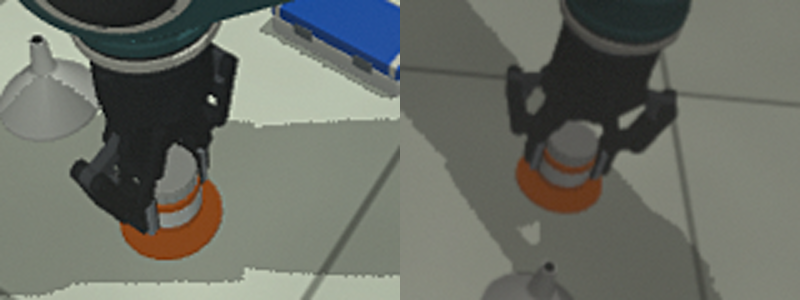

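```bash
python3 -m crank '[[[-0.2,0.2,0,0,0],[-0.2,0.15,0,0,0],[-0.2,0.08,0,0,0],[-0.2,0,0,0,0]]]'
```

```text
clock: 30.75
eef_pos: [0.505, 0.322, -0.0156]
tcp_rot: [-0.478, 0.521, 0.478, 0.521]
wrist_force: [-2.8, -1.1, 5.6]
grip_width: 0.0438
```

```bash
python3 -m crank '[[[0,0,0,0,0],[0.15,0,0,0,0],[0.3,0,0,0,0],[0.6,0,0,0,0],[1,0,0,0,0],[1,0,0,0,0]]]'
python3 -m crank '[[[1,-0.5,0,0,0],[1,-1,0,0,0],[1,-1,0,0,0],[1,-1,0,0,0],[1,-1,0,0,0],[1,-1,0,0,0],[1,-0.5,0,-0.5,0],[1,0,0,-1,0]]]'
python3 look.py side 190 350 250 370 scene 400 560 150 270
python3 - <<'E'
from h import *
for n in("scene","side","wrist"):
    f=grab_frame(n); w=cloud(f); x,y,z=w[...,0],w[...,1],w[...,2]
    m=(np.hypot(x-.505,y-.322)<.04)&(z>.044)&(z<.055)
    print(n,m.sum(),cv2.minEnclosingCircle((w[m][:,:2]*1000).astype(np.float32)) if m.any() else '',np.median(z[m]))
    m=(abs(x-.475)<.1)&(abs(y-.106)<.07)&(z>.032)&(z<.04); print(rect(w[m]) if m.sum()>10 else'')
to(.475,.1055,.05,85)
E
```

```text
clock: 31.35
eef_pos: [0.505, 0.322, -0.0162]
tcp_rot: [-0.478, 0.521, 0.478, 0.521]
wrist_force: [-0.9, -0.3, 0.4]
grip_width: 0.0853
clock: 32.15
eef_pos: [0.5028, 0.2919, 0.1055]
tcp_rot: [-0.479, 0.52, 0.478, 0.521]
wrist_force: [0.2, -1.2, 0.5]
grip_width: 0.0858
pics/L32.15.png
t 32.25 p [0.5021 0.2895 0.1034] toolz yaw 85.1 q6 -1.01 q1 0.48 w 0.0852 F [ 0.1 -0.6 -0. ]
turn units 15.9  shift units after turn [ -2.32 -13.09   9.11]  before turn [ -2.32  -8.87 -13.26] toolx [-0.    -0.001 -1.   ]
scene 258 ((505.3812561035156, 324.7940368652344), 23.055776596069336) 0.04955271366501274
(array([476.1, 106.4]), array([133.8,  62. ]), -5.1)
side 404 ((504.6939392089844, 321.8405456542969), 21.36869239807129) 0.04909296955519388
(array([473.7, 105.7]), array([130.2,  65.4]), -4.8)
wrist 2815 ((505.197265625, 321.1709899902344), 21.4403018951416) 0.04861906779681502
(array([474.8, 105. ]), array([129.9,  63.9]), -5.2)
t 32.4 p [0.5022 0.2912 0.1031] toolz yaw 85.1 q6 -1.00 q1 0.48 w 0.0852 F [ 0.9  0.2 -0. ]
turn units 0.02  shift units after turn [ 2.66  0.54 -9.37]  before turn [ 2.66  0.56 -9.37] toolx [-0.001 -0.    -1.   ]
```

```bash
python3 -m crank '[[[1,0,0.1,-1,0],[1,0,0.1,-1,0],[1,0,0.1,-1,0],[1,0,0.1,-1,0],[1,0,0.1,-1,0],[1,0,0.1,-1,0],[1,0,0,-1,0],[1,0,0,-1,0]]]'
python3 -m crank '[[[1,0.5,0,-1,0],[1,1,0,-0.4,0],[1,1,0,0,0],[1,0,0,0,0],[1,0,0,0,0]]]'
python3 -c "
from h import *
to(.4748,.1055,-.022,85)"
python3 look.py side 240 440 140 290 wrist 160 480 150 390
```

```text
clock: 33.2
eef_pos: [0.4762, 0.1319, 0.1037]
tcp_rot: [-0.478, 0.521, 0.478, 0.521]
wrist_force: [0.3, -0.3, -0.1]
grip_width: 0.0852
clock: 33.7
eef_pos: [0.4743, 0.1053, 0.0542]
tcp_rot: [-0.478, 0.521, 0.478, 0.521]
wrist_force: [0.3, 0.2, 0.3]
grip_width: 0.0855
t 33.7 p [0.4743 0.1053 0.0542] toolz yaw 85.1 q6 -1.32 q1 0.17 w 0.0855 F [0.3 0.2 0.3]
turn units 0.02  shift units after turn [ 3.81 -0.03  0.01]  before turn [ 3.81 -0.03  0.01] toolx [-0. -0. -1.]
pics/L33.70.png
t 33.8 p [0.4749 0.1057 0.0551] toolz yaw 85.1 q6 -1.32 q1 0.17 w 0.0856 F [0.3 0.4 0.3]
turn units 15.91  shift units after turn [-4.74 -3.81  9.51]  before turn [-4.74 -9.43 -4.  ] toolx [ 0.001  0.    -1.   ]
```

View pics/L33.70.png

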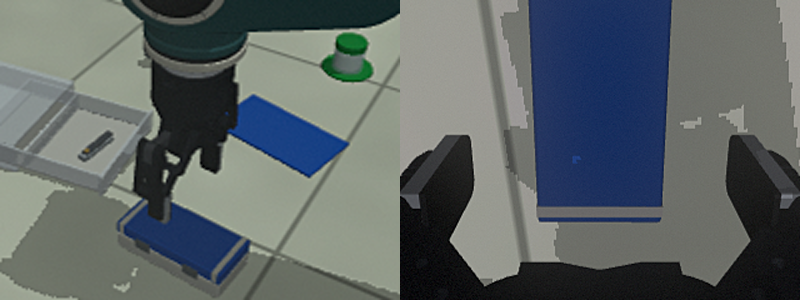

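```bash
python3 -m crank '[[[1,0.6,0,0,0],[1,1,0,0,0],[1,1,0,0,0],[1,0.8,0,0,0],[1,0.4,0,0,0],[1,0,0,0,0],[1,0,0,0,0]]]'
python3 look.py side 240 440 140 290 wrist 160 480 150 390
```

```text
clock: 34.5
eef_pos: [0.4749, 0.1059, -0.0216]
tcp_rot: [-0.479, 0.521, 0.478, 0.521]
wrist_force: [0.2, -0.1, -0.2]
grip_width: 0.0855
pics/L34.50.png
t 34.6 p [ 0.4751  0.1059 -0.0212] toolz yaw 85.1 q6 -1.32 q1 0.17 w 0.0854 F [-0.2 -0.1  1. ]
turn units 15.91  shift units after turn [-8.55 -3.82  9.51]  before turn [-8.55 -9.43 -4.01] toolx [ 0.001  0.    -1.   ]
```

View pics/L34.50.png

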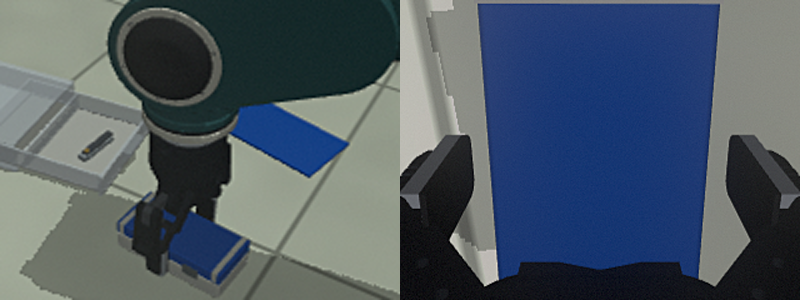

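```bash
python3 -m crank '[[[0.7,0,0,0,0],[0.5,0,0,0,0],[0.4,0,0,0,0],[0.3,0,0,0,0],[0.2,0,0,0,0],[0.1,0,0,0,0],[0.1,0,0,0,0]]]' 60
python3 -m crank '[[[0.1,-0.2,0,0,0],[0.1,-0.5,0,0,0],[0.1,-0.8,0,0,0],[0.1,-0.8,0,0,0],[0.1,-0.5,0,0,0],[0.1,-0.2,0,0,0],[0.1,0,0,0,0]]]'
python3 look.py side 240 440 140 290 wrist 160 480 150 390;python3 -c "
from h import *
to(.469,-.1475,.04,77.8)"
```

```text
clock: 35.3
eef_pos: [0.4749, 0.1058, -0.0214]
tcp_rot: [-0.479, 0.521, 0.478, 0.521]
wrist_force: [-2.6, -0.3, 8.2]
grip_width: 0.0612
clock: 36.0
eef_pos: [0.4747, 0.1058, 0.0383]
tcp_rot: [-0.478, 0.521, 0.478, 0.521]
wrist_force: [-0.4, -0.5, -3.5]
grip_width: 0.0613
pics/L36.00.png
t 36.1 p [0.4742 0.1057 0.0373] toolz yaw 85.1 q6 -1.32 q1 0.17 w 0.0613 F [-0.   0.4 -2.9]
turn units 15.91  shift units after turn [-5.64 -3.81  9.53]  before turn [-5.64 -9.46 -4.  ] toolx [-0.001 -0.    -1.   ]
t 36.1 p [0.4742 0.1057 0.0373] toolz yaw 85.1 q6 -1.32 q1 0.17 w 0.0613 F [-0.   0.4 -2.9]
turn units -30.13  shift units after turn [-0.13  2.42 12.43]  before turn [ -0.13  -0.81 -12.64] toolx [-0.001 -0.    -1.   ]
```

View pics/L36.00.png

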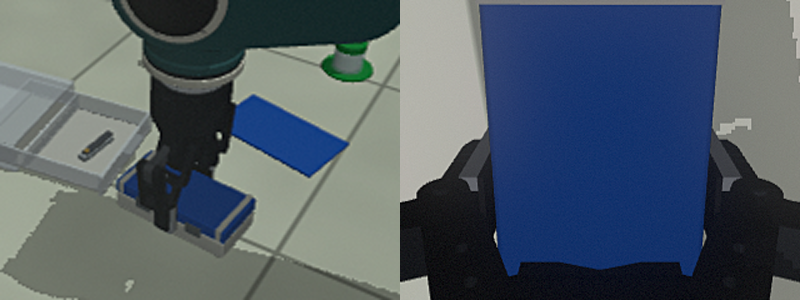

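```bash
python3 -m crank '[[[0.1,0,-0.1,-0.4,0],[0.1,0,-0.1,-0.8,0],[0.1,0,-0.1,-1,0],[0.1,0,-0.1,-1,0],[0.1,0,-0.1,-1,0],[0.1,0,-0.1,-1,0],[0.1,0,-0.1,-1,0],[0.1,0,-0.1,-1,0]]]'
python3 -m crank '[[[0.1,0,0,-1,0],[0.1,0,0,-1,0],[0.1,0,0,-1,0],[0.1,0,0,-1,0],[0.1,0,0,-1,0],[0.1,0,0,-0.44,0.6],[0.1,0,0,0,0.67],[0.1,0,0,0,0]]]'
python3 look.py side 310 470 140 260 scene 190 350 120 240
python3 - <<'E'
from h import *
s=state();p=s["eef_pos"]
to(.469,-.1475,-.018); print(p)
for n in("scene","side"):
    f=grab_frame(n); w=cloud(f); x,y,z=w[...,0],w[...,1],w[...,2]; px=f["pixels"].astype(int)
    B=px[...,2]>1.4*px[...,0]
    m=(np.hypot(x-.469,y+.148)<.12)&(z>.07)&(z<.1)&B; print(n,m.sum(),rect(w[m]) if m.sum()>5 else'',np.median(z[m]))
E
```

```text
clock: 36.9
eef_pos: [0.4779, -0.0404, 0.0373]
tcp_rot: [-0.478, 0.521, 0.479, 0.521]
wrist_force: [1.1, -0.7, -3.1]
grip_width: 0.0611
clock: 37.7
eef_pos: [0.4686, -0.1481, 0.0373]
tcp_rot: [-0.443, 0.551, 0.444, 0.55]
wrist_force: [0.6, 0.1, -3.3]
grip_width: 0.0612
pics/L37.70.png
t 37.8 p [ 0.4688 -0.1476  0.0375] toolz yaw 78.0 q6 -1.72 q1 -0.36 w 0.0609 F [-0.1  0.  -3.6]
turn units 14.66  shift units after turn [-5.63  8.82  8.48]  before turn [-5.63 -7.51  9.66] toolx [-0.001  0.    -1.   ]
t 37.8 p [ 0.4688 -0.1476  0.0375] toolz yaw 78.0 q6 -1.72 q1 -0.36 w 0.0609 F [-0.1  0.  -3.6]
turn units -0.0  shift units after turn [ 2.78 -0.01  0.01]  before turn [ 2.78 -0.01  0.01] toolx [-0.001  0.    -1.   ]
[ 0.4688466  -0.14761873  0.03753738]
scene 838 (array([ 482.3, -145.6]), array([113.8,  86.7]), 1.0) 0.09640650695635306
side 585 (array([ 470.3, -140.9]), array([133.,  76.]), -11.5) 0.09588972606281965
```

```bash
python3 -m crank '[[[0.1,0.4,0,0,0],[0.1,0.7,0,0,0],[0.1,0.7,0,0,0],[0.1,0.5,0,0,0],[0.1,0.25,0,0,0],[0.1,0.1,0,0,0],[0.1,0.05,0,0,0],[0.1,0,0,0,0]]]'
python3 look.py side 310 470 140 260 scene 190 350 120 240
```

```text
clock: 38.7
eef_pos: [0.4693, -0.1476, -0.0158]
tcp_rot: [-0.444, 0.55, 0.444, 0.55]
wrist_force: [-0.7, -0.6, -2.8]
grip_width: 0.0611
pics/L38.70.png
t 38.8 p [ 0.4694 -0.1476 -0.0156] toolz yaw 77.9 q6 -1.72 q1 -0.36 w 0.0610 F [ 0.1  0.3 -2. ]
turn units 14.64  shift units after turn [-8.28  8.81  8.46]  before turn [-8.28 -7.47  9.66] toolx [ 0.001 -0.    -1.   ]
```

View pics/L38.70.png

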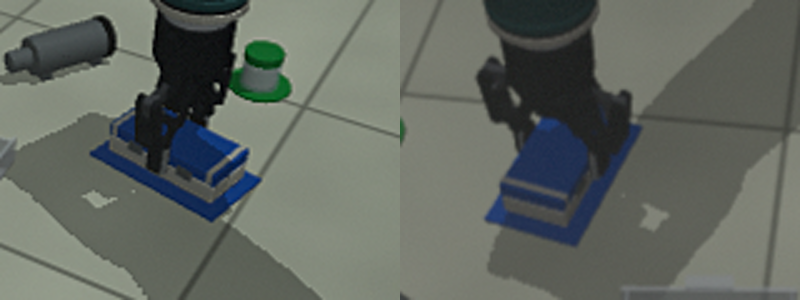

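```bash
python3 -m crank '[[[0.1,0.07,0,0,0],[0.1,0.06,0,0,0],[0.1,0,0,0,0]]]'
```

```text
clock: 39.1
eef_pos: [0.4693, -0.1475, -0.0184]
tcp_rot: [-0.444, 0.55, 0.444, 0.55]
wrist_force: [-2.8, 0.3, 2.6]
grip_width: 0.0614
```

```bash
python3 -m crank '[[[0.5,0,0,0,0],[0.7,0,0,0,0],[1,0,0,0,0],[1,0,0,0,0],[1,0,0,0,0]]]'
python3 -m crank '[[[1,-0.4,0,0,0],[1,-1,0,0,0],[1,-1,0,0,0],[1,-1,0,0,0],[1,-1,0,0,0],[1,-1,0,0,0],[1,-1,0,0,0],[1,-1,0,0,0]]]'
python3 -m crank '[[[1,-1,0,0,0],[1,-1,0,1,0],[1,-1,0,1,0],[1,0,0,1,0],[1,0,0,1,0],[1,0,0,1,0],[1,0,0,0,0],[1,0,0,0,0]]]'
python3 look.py side 0 640 0 400 scene 0 640 0 400
python3 - <<'E'
from h import *
for n in("scene","side","wrist"):
    f=grab_frame(n); w=cloud(f); x,y,z=w[...,0],w[...,1],w[...,2]; px=f["pixels"].astype(int)
    G=px[...,1]-px[...,0]
    C=lambda m:(np.round(cv2.minEnclosingCircle((w[m][:,:2]*1000).astype(np.float32))[0],1),np.median(z[m]).round(4)) if m.sum()>8 else ''
    m=(np.hypot(x-.469,y+.148)<.1)&(z>.035)&(z<.044); print(n,"case",m.sum(),rect(w[m]) if m.sum()>9 else'',np.median(z[m]))
    m=(np.hypot(x-.469,y+.148)<.12)&(z<.012)&(px[...,2]>1.5*px[...,0]); print("  mat",rect(w[m]) if m.sum()>9 else '')
    print("  jar",C((np.hypot(x-.447,y+.345)<.06)&(z>.042)&(z<.055)&(G>15)),"bottle",C((np.hypot(x-.505,y-.322)<.04)&(z>.044)&(z<.055)))
    m=(z>.0135)&(z<.026)&(abs(x-.65)<.035)&(abs(y-.01)<.055); print("  clip",rect(w[m]) if m.sum()>9 else'',z[m].max() if m.any() else '')
E
```

```text
clock: 39.6
eef_pos: [0.4691, -0.1475, -0.0187]
tcp_rot: [-0.444, 0.55, 0.444, 0.55]
wrist_force: [-0.5, -0.8, -0.6]
grip_width: 0.0855
clock: 40.4
eef_pos: [0.469, -0.1474, 0.1308]
tcp_rot: [-0.444, 0.55, 0.444, 0.55]
wrist_force: [0.0, 0.6, -0.3]
grip_width: 0.0856
clock: 41.2
eef_pos: [0.4901, -0.0496, 0.1897]
tcp_rot: [-0.445, 0.55, 0.445, 0.55]
wrist_force: [0.1, -0.3, -0.1]
grip_width: 0.0854
pics/L41.20.png
t 41.3 p [ 0.49   -0.0502  0.1896] toolz yaw 77.8 q6 -1.51 q1 -0.15 w 0.0854 F [-0.2 -0.3  0.8]
turn units 14.63  shift units after turn [1.98 3.86 7.94]  before turn [ 1.98 -7.48  4.69] toolx [ 0. -0. -1.]
scene case 1203 (array([ 470.3, -146. ]), array([131. ,  65.3]), -12.7) 0.04066911643708948
  mat (array([ 469.4, -149.3]), array([156.1,  97.1]), -11.1)
  jar (array([ 448.7, -342.5]), np.float64(0.0496)) bottle (array([506.5, 323.3]), np.float64(0.0497))
  clip (array([648.9,   1.6]), array([103.3,  47.3]), 75.3) 0.02594894105415757
side case 815 (array([ 468.1, -147.2]), array([130.5,  67.1]), -12.1) 0.040340627194750955
  mat (array([ 469.7, -146.2]), array([160.5,  91.4]), -12.4)
  jar (array([ 445.8, -343.1]), np.float64(0.0492)) bottle (array([504.5, 321.7]), np.float64(0.0492))
  clip (array([648.4,  10.2]), array([56.4, 13.9]), 83.9) 0.02035730732177654
wrist case 8946 (array([ 468.9, -148.4]), array([129.1,  63.1]), -12.4) 0.03976978574355605
  mat (array([ 468.8, -148.3]), array([154.2,  92. ]), -12.1)
  jar (array([ 448.1, -344. ]), np.float64(0.0486)) bottle 
  clip (array([648.2,   6.2]), array([48.2, 12. ]), 84.6) 0.019635850327459514
```

View pics/L41.20.png

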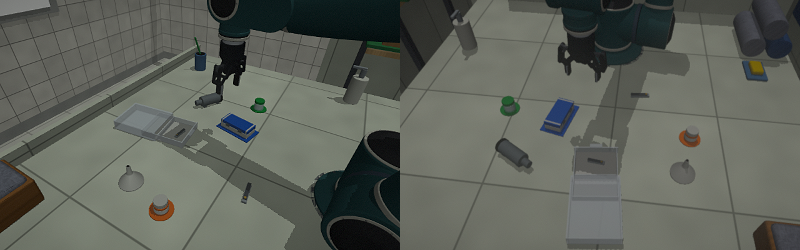

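All four things are in their places: in the side view the clipper is at (180,132), the jar at (259,105), the case at (238,127) and the bottle at (161,207). The spacer and funnel look untouched, so I'm handing in.

```bash
python3 -c "
from cell import *
print(sign_off())"
```

```text
the job is handed in; nothing more can be done
None
```

I took the pile apart from the top down and handed the job in at about 41 s. No verdict is reported, so the figures below come from my last camera checks.

| Thing | Where it ended | Check |
|---|---|---|
| Clipper (the 56 mm one) | (0.648, 0.010), front compartment of the drawer | flat, 8 mm from its centre |
| Jar | (0.447, -0.343) on the green mat | upright, about 2 mm from the centre |
| Bottle | (0.505, 0.322) on the orange mat | upright, within about 2 mm of the centre |
| Case | (0.469, -0.148) on the blue mat, lid up | within about 3 mm and 2° of the mat |

- **Set-down:** when I last read the wrist force while setting the jar down, the upward part was 13 N (limit for the jar on its mat 40 N). The gripper was well clear of everything at the end.
- **Bystanders:** I saw no change in the spacer and the funnel in the last picture, but did not measure them again.
- **Disagreements:** all three cameras put the fingertips 16 to 38 mm behind the TCP, depending on the opening, where the description says 8 mm ahead. I used the camera values and contact forces. One scene-camera and one wrist-camera fit of the clipper took in finger or drawer-wall points, or only part of it. I relied on the clean side-camera fit, 56 x 14 mm.

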